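Pin the riser stack on the geared sample stage and index it

ROBOT

A 6-joint arm with a two-finger parallel gripper is mounted at the origin on the work surface. World frame = base frame: x ahead of the robot, y to its left, z up, the work surface at z = 0. Lengths are in m, angles in rad, forces in N, time in s.
With the tool pointing down it reaches from about 0.35 to 0.975 m from the base axis. Payload 4.9 kg.
Tool frame: the origin (TCP) lies midway between the tips of the shut fingers; the grasp point (between the pads) lies 19 mm behind it; z points along the fingers, y is the direction in which the jaws open and shut (so a half turn about z gives the same grasp; the last joint's range is limited). The gripper opens to 85 mm and grips with 20 to 120 N. Pads are 22 mm wide; open, the fingers measure 114 mm over their backs; the gripper's body (76 mm by 85 mm) begins 54 mm behind the grasp point. The pads swing forward as they close: fully open they stand 13 mm farther back than shut.
Start: joints at [-1.253, 0.053, 1.613, -0, 1.476, -0.119], TCP at [0.264, -0.566, 0.231] pointing down, gripper open.
Joint ranges: [-3.01, 3.01], [-1.01, 2.22], [0.06, 2.58], [-1.02, 4.17], [0.09, 2.62], [-3.14, 3.14]. Speed limits (rad/s): [2.57, 2.57, 3.14, 3.14, 3.14, 3.14].

INTERFACE

Orientations are given as a rotation vector (axis times angle).
In Python, from station import ctrl gives the robot as it stands.
- The arm moves only by the tool play_rows, never from a script. Its argument "motion" is a list that holds one entry, the list of rows, each a list of 7 numbers: the closure, from -1 (fully open) to 1 (shut), then the shift along the tool's x, y, z in cm, then the turn, a rotation vector about the tool's x, y, z in degrees. A call has 1 to 20 rows; each row is the pose to reach, as a shift and turn from the pose measured when the call began, along the tool's axes at that moment; what a row does not reach only later rows make up. A row lasts 1/8 s, in which the tool goes at most 62.5 mm and 10.7 degrees, less where a joint would pass 70% of its speed; a pose out of reach is approached as far as the arm can. A call with a gripper value outside its range is refused whole. The fingers move at their own pace and stop on an object; "newtons" is the grip in N (left out, the last holds). Time passes only in rows, so rows that repeat a pose let the fingers close. It gives the time, the measured TCP pose, the force and the opening at its end, in the units of the state.
- ctrl.get_obs(): the state, without advancing time (a new reading comes with each control period).
- ctrl.get_image(name): name is "side" or "top"; returns a dict with "color" (400x640x3 uint8, red, green, blue), "mtx" (3x3 intrinsics, pixels), "D" ([k1, k2, p1, p2, k3] as OpenCV has them; the pictures are not rectified), "T" (4x4, takes a point from camera to world coordinates). Camera axes: x right, y up, looking along -z (the intrinsics and any distortion apply to the point x, -y, -z); pixel columns grow to the right and rows downward; lengths in m; the calibration is good to about 2 mm. A picture is of the moment at which its call begins. There is no depth.
- ctrl.finish_job(): hands the job in, once; it reports no verdict.
The state is a dict: "t": time; "q": joint angles; "dq": joint speeds; "effort": joint torques, N m; "tool_pos": TCP position; "tool_rot": TCP orientation; "contact_force": force on the tool from outside, world axes, zero at the start; "wrist_torque": the same for the moment, N m; "opening": finger opening in m.
Only numpy, scipy, OpenCV 4.12 (cv2) and the standard library are available. Lean on these libraries where they do the work, as an engineer would, in place of code of your own. Each camera call takes 0.05 s, during which the arm holds its last target.

TASK

Build up the sample stage for measurement: put every loose riser plate from the bench onto the base riser that a colleague left askew on the stage's mounting block, and the sample chuck on top with its round face up. Then drive both taper pins fully home through the chuck's two end holes, down through all the risers into the block's bushes, so that the whole stack is pulled into line, and only then crank the handwheel four full turns clockwise (seen from above) and let everything go. Leave the sample tray, the bottle and the screwdriver where they are.

Things in the scene. Friction and masses are not known exactly. Their poses are not given: they have to be found in the camera images.
- seat (a point): centre of the top face of the mounting block, a dark steel block 140 x 100 x 50 mm (length along its x) bolted on the round steel turntable (174 mm across) of the geared rotary stage. Its axes turn with the turntable; z up. The block's top is 95 mm above the bench. It has two bushed bores 12.8 mm wide and 49 mm deep, 45 mm either side of the centre along x
- bush_a (a point): mouth of the block's bore at -x, on its top face (the bore's axis is vertical)
- bush_b (a point): mouth of the block's bore at +x, on its top face
- table_top (a joint): turntable angle (rad), 0 at the start (loading position), grows clockwise seen from above; driven only through the handwheel, 1/16 of its angle, so four turns give 1.571
- handwheel (a joint): handwheel angle (rad), 0 at the start, grows clockwise seen from above; one full turn is 6.283, four are 25.133. About 1.5 to 3 N at the crank handle turns it; it stays where it is left and runs on freely past four turns
- wheel_hub (a point): on the axis of the handwheel (vertical axis; steel three-spoke wheel 108 mm across), at the height of the upper face of its rim, 62 mm above the bench; the wheel stands on the stage's housing 190 mm from the turntable's centre
- crank (a point): middle of the wheel's upright crank handle, a black round handle 18 mm thick and 48 mm tall that spins freely about its own upright axis, its foot on the wheel's rim; it goes round the hub at a radius of 42 mm. Can be pinched from above and led round in a circle without turning the gripper
- base_riser_mid (a point): centre of the base riser, a loose plain aluminium plate 120 x 50 x 10 mm (x, y, z) with two 12.8 mm through holes 45 mm either side of the centre along its x; it already lies on the mounting block, 2 to 5 mm and 1.5 to 3 degrees out of line with the bores. 155 g. Plates, block and pins are smooth metal (friction about 0.3), so a pin pushed straight down over a bore drags the plates into line; it takes up to about 20 N
- riser1_mid (a point): centre of a loose riser, the same plate as the base riser, lying flat on the bench (None if absent: two or three of the three are there)
- riser2_mid (a point): centre of a loose riser, as riser1 (None if absent)
- riser3_mid (a point): centre of a loose riser, as riser1 (None if absent)
- chuck_mid (a point): centre of the flange of the sample chuck, a black anodised flange 120 x 50 x 10 mm with the same two 12.8 mm through holes, carrying a raised black round face (44 mm across, 11.5 mm high) in its middle; the point is half-way up the flange, 5 mm above its underside. z points out of the round face. About 200 g. Lies flat on the bench, face up
- chuck_a (a point): upper mouth of the chuck flange's hole at its -x end, 10 mm above its underside
- chuck_b (a point): upper mouth of the chuck flange's hole at its +x end
- pin1_head (a point): middle of the knurled round head of a steel taper pin, 16 mm across and 26 mm tall with an 18 mm collar 3.5 mm high at its foot. Underside of the head 13 mm below this point; below it a 12 mm shank 54 mm long, then a tapered nose 22 mm long down to 4 mm (76 mm in all below the head). Stands upright in a bore of the pin stand, its head on the stand's top. 90 g. Either pin goes in either hole
- pin2_head (a point): middle of the head of the second taper pin, the same
- pin_stand: grey stand, not fastened to the bench (1.2 kg): a block 130 x 56 x 82 mm with a 10 mm thick foot flange along each long side (footprint 150 x 90 mm), with two bores, 13.8 mm wide and 80 mm deep, 45 mm either side of its middle along x that hold the pins; origin at the centre of its underside
- sample_tray: bystander: white divided tray 100 x 80 x 22 mm; origin at the centre of its underside
- cleaner: bystander: amber bottle 52 mm across, 105 mm tall; origin at the centre of its underside
- driver: bystander: screwdriver lying on the bench; origin on the bench below it
Things that resemble listed ones, but are neither listed nor needed, are in the scene too. What is shaped like the part that bears riser1_mid but orange is not meant. Leave any turquoise look-alike of the part that bears riser3_mid alone.

How it is judged:
By the outcome, as a careful person would: the job done as asked, in the order asked, and still so for the second after the job is handed in, with the robot touching nothing.
Of riser1, riser2, riser3 only 2 to 3 are there at a start; the rules pass over those that are not, and their reading is None.
At some moment in a run one of pin_stand may be knocked a few centimetres aside while the robot is not near it.
It also fails if it takes over 208 s, if anything falls off the work surface, if the arm or the gripper's body presses on something with over 40 N, if the wrist force passes 120 N, or if a joint passes its speed limit or range.

## Working session

There is one attempt and no reset: what is moved stays moved. The work goes in short steps, Python scripts to look and compute and a tool call to move; the robot and the scene stay as the last step left them, time stands still between calls to the robot, and variables do not carry over. Pictures are saved under pics/ and viewed, and the job is handed in when it is done.

Besides the shell and the picture viewer there is one more tool, called as name(argument=value, ...), one argument or row to a line, values as JSON. play_rows: Moves the arm, as the interface text tells. Its arguments: {"type":"object","properties":{"motion":{"type":"array"},"newtons":{"type":"number"}},"required":["motion"]}

```bash
ls; mkdir -p pics; python3 - <<'E'
from station import ctrl
import cv2
o=ctrl.get_obs(); print(o)
for n in("side","top"):
    im=ctrl.get_image(n); cv2.imwrite(f"pics/{n}0.png",im["color"][:,:,::-1]); print(n,im["mtx"],im["D"],im["T"])
E
```

```text
pics
{'t': 0.0, 'q': array([-1.25299008e+00,  5.33605314e-02,  1.61428851e+00, -3.49843315e-05,
        1.47601559e+00, -1.19005383e-01]), 'dq': array([ 0.00026493, -0.00036593, -0.00018697,  0.00011212,  0.00092868,
       -0.00014632]), 'effort': array([-1.36264807e-03, -3.93678117e+01, -3.70178640e+01, -2.14843853e-04,
        7.01169643e-03,  6.19955287e-06]), 'tool_pos': array([ 0.26419926, -0.56572202,  0.23006403]), 'tool_rot': array([-3.06495076e+00, -6.80259287e-01,  3.77165938e-04]), 'contact_force': array([-0.57755493, -0.29906826, -0.27597996]), 'wrist_torque': array([-0.000434  , -0.02454373,  0.0209254 ]), 'opening': 0.08550979323020147}
side [[416.87192782   0.         323.32637408]
 [  0.         416.87192782 194.04904951]
 [  0.           0.           1.        ]] [-0.06311998  0.          0.          0.          0.        ] [[-0.98711977  0.1032917  -0.1221695   0.44458083]
 [-0.15951939 -0.57738505  0.80073721  0.90796043]
 [ 0.01217067  0.80991193  0.58642522  0.75674398]
 [ 0.          0.          0.          1.        ]]
top [[465.10414484   0.         327.36103878]
 [  0.         465.10414484 203.1133938 ]
 [  0.           0.           1.        ]] [-0.03235265  0.          0.          0.          0.        ] [[-5.46044926e-03  9.94832458e-01 -1.01383255e-01  4.08748342e-01]
 [-9.99984572e-01 -5.53567656e-03 -4.60684584e-04 -1.50771369e-02]
 [-1.01952889e-03  1.01379175e-01  9.94847337e-01  1.74154553e+00]
 [ 0.00000000e+00  0.00000000e+00  0.00000000e+00  1.00000000e+00]]
```

View pics/top0.png

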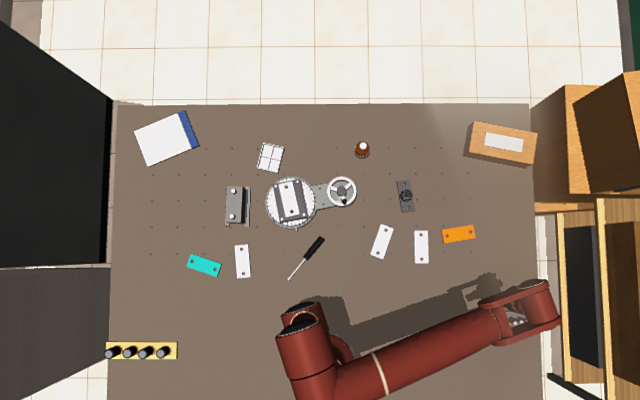

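View pics/side0.png

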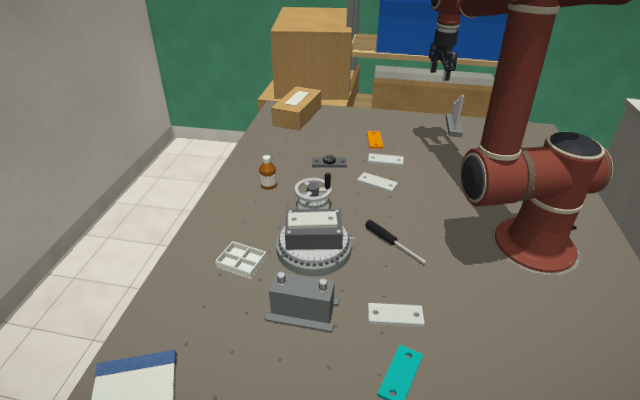

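```bash
cat > h.py <<'E'
import numpy as np, cv2
def shot(n):
    from station import ctrl
    im=ctrl.get_image(n); return im
def pix2plane(im,uv,z):
    uv=np.array(uv,float).reshape(-1,1,2)
    n=cv2.undistortPoints(uv,im["mtx"],np.array(im["D"],float)).reshape(-1,2)
    T=np.array(im["T"]); out=[]
    for a,b in n:
        d=T[:3,:3]@np.array([a,-b,-1.]); s=(z-T[2,3])/d[2]; out.append(T[:3,3]+s*d)
    return np.array(out)
def proj(im,P):
    P=np.array(P,float).reshape(-1,3); T=np.array(im["T"])
    c=(P-T[:3,3])@T[:3,:3]; c=c*[1,-1,-1]
    return cv2.projectPoints(c.reshape(-1,1,3),np.zeros(3),np.zeros(3),im["mtx"],np.array(im["D"],float))[0].reshape(-1,2)
def crop(im,x0,y0,x1,y1,k,fn,lanczos=True):
    c=im["color"][y0:y1,x0:x1,::-1]
    c=cv2.resize(c,None,fx=k,fy=k,interpolation=cv2.INTER_CUBIC)
    for i in range(0,x1-x0,10):
        cv2.putText(c,str(x0+i),(i*k,8),0,.3,(0,0,255),1); cv2.line(c,(i*k,10),(i*k,14),(0,0,255),1)
    for i in range(0,y1-y0,10):
        cv2.putText(c,str(y0+i),(0,i*k+4),0,.3,(0,0,255),1)
    cv2.imwrite(fn,c)
def seg(im,box,f):
    x0,y0,x1,y1=box; c=im["color"][y0:y1,x0:x1].astype(int)
    m=f(c).astype(np.uint8)
    n,l,s,cen=cv2.connectedComponentsWithStats(m)
    i=1+np.argmax(s[1:,4]); mm=(l==i).astype(np.uint8)
    cs=cv2.findContours(mm,cv2.RETR_EXTERNAL,cv2.CHAIN_APPROX_NONE)[0]
    return mm,max(cs,key=len).reshape(-1,2)+[x0,y0],s[i,4]
E
python3 - <<'E'
from h import *
im=shot("top")
np.save("pics/top1.npy",im["color"])
crop(im,220,170,380,290,5,"pics/c1.png")
crop(im,360,170,480,270,6,"pics/c2.png")
im=shot("side")
crop(im,250,170,390,340,4,"pics/c3.png")
E
```

```text
(no output)
```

View pics/c1.png

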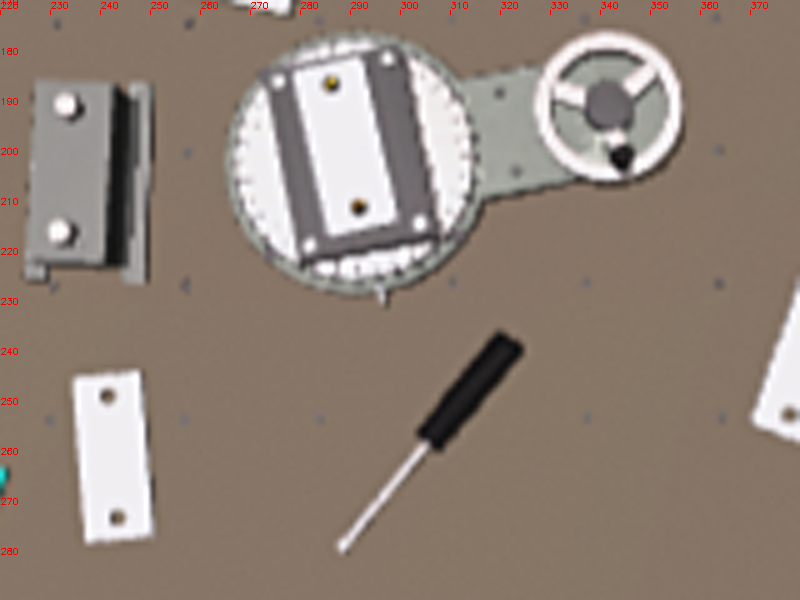

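View pics/c2.png

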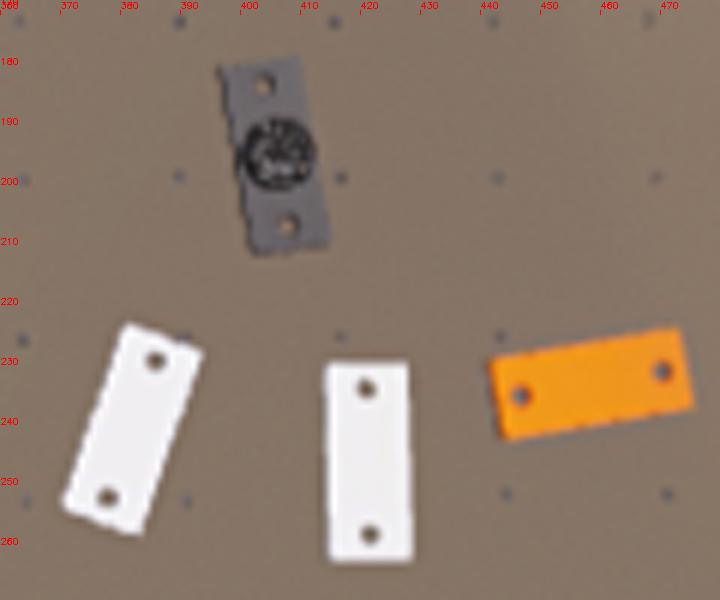

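View pics/c3.png

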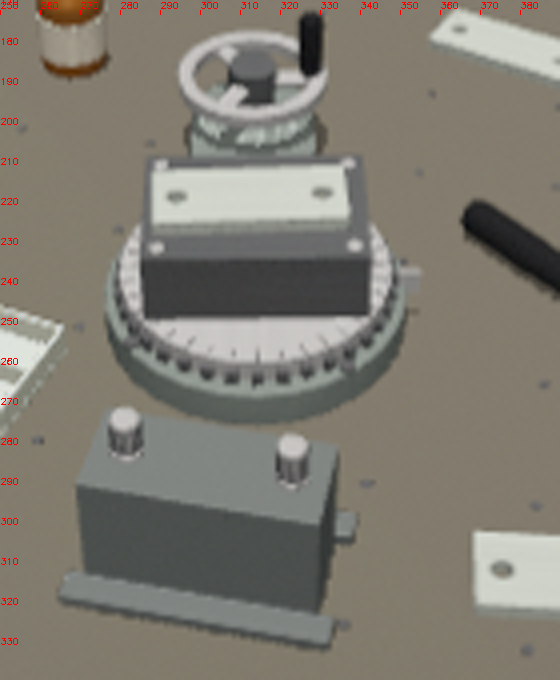

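```bash
cat >> h.py <<'E'
def blob(im,u,v,r,f):
    "weighted centroid of f(gray) near u,v"
    u0,v0=int(round(u)),int(round(v)); g=im["color"][v0-r:v0+r+1,u0-r:u0+r+1].astype(float).mean(2)
    w=f(g); yy,xx=np.mgrid[-r:r+1,-r:r+1]
    return np.array([u0+(w*xx).sum()/w.sum(), v0+(w*yy).sum()/w.sum()])
def bright(g): return np.clip(g-(np.median(g)+25),0,None)
def dark(g): return np.clip(np.median(g)-30-g,0,None)
def plate(im,box,z,f):
    m,c,a=seg(im,box,f)
    m=cv2.drawContours(np.zeros(im["color"].shape[:2],np.uint8),[c.astype(np.int32).reshape(-1,1,2)],-1,1,-1)
    yy,xx=np.nonzero(m)
    P=pix2plane(im,np.c_[xx,yy],z)[:,:2]; ctr=P.mean(0)
    w,V=np.linalg.eigh(np.cov((P-ctr).T)); ax=V[:,1]
    return ctr,np.degrees(np.arctan2(ax[1],ax[0]))%180,np.sqrt(w[::-1]*12)
E
python3 - <<'E'
from h import *
t=shot("top"); s=shot("side")
print("gray white",t["color"][260,242],t["color"][247,421],t["color"][241,382],t["color"][195,400],t["color"][203,285],s["color"][314,396])
wt=lambda c:(c.min(2)>170)
for nm,b in dict(rL=(230,240,256,282),rM=(366,220,396,262),rR=(410,226,432,266)).items():
    print(nm,plate(t,b,.01,wt))
for nm,b in dict(rL=(360,295,432,335),rM=(352,168,402,194),rR=(362,148,408,168)).items():
    print("side",nm,plate(s,b,.01,wt))
# holes
for nm,(a,b) in dict(rL=((241,248.7),(243.2,273)),rM=((384.8,230),(377,252.6)),rR=((419.5,234.5),(420,259)),base=((286.3,186.3),(291.8,211.2)),).items():
    z=.105 if nm=='base' else .01
    P=pix2plane(t,[blob(t,*a,2,dark),blob(t,*b,2,dark)],z)[:,:2]
    d=P[1]-P[0]; print(nm,P.mean(0),np.degrees(np.arctan2(d[1],d[0]))%180,np.linalg.norm(d))
bt=[(275.8,186),(297.5,181.5),(304,214.5),(281.8,219)]
bt=[blob(t,*p,2,bright) for p in bt]; P=pix2plane(t,bt,.095)[:,:2];print(np.round(bt,1));print(P,P.mean(0),[np.linalg.norm(P[i]-P[i-1]) for i in range(4)])
bs=[(290.3,211.5),(337.3,210.7),(338.8,231.2),(289.1,232)]
bs=[blob(s,*p,2,bright) for p in bs]; P2=pix2plane(s,bs,.095)[:,:2];print(np.round(bs,1));print(P2,P2.mean(0),[np.linalg.norm(P2[i]-P2[i-1]) for i in range(4)])
E
```

```text
gray white [240 238 241] [240 238 240] [240 238 241] [45 44 46] [240 238 241] [206 210 201]
rL (array([0.37175016, 0.30309276]), np.float64(4.885977766248686), array([0.12197225, 0.05021696]))
rM (array([ 0.44197426, -0.2146982 ]), np.float64(160.04083915179646), array([0.12211356, 0.05152663]))
rR (array([ 0.42049945, -0.36046987]), np.float64(1.3264277339848718), array([0.12297117, 0.05090764]))
side rL (array([0.37198095, 0.30237449]), np.float64(5.200861146049533), array([0.1189791 , 0.04953937]))
side rM (array([ 0.44101966, -0.21422457]), np.float64(159.59705262983746), array([0.12025579, 0.04951756]))
side rR (array([ 0.42039269, -0.35960406]), np.float64(178.71445060070624), array([0.11816385, 0.04953593]))
rL [0.37203586 0.30327297] 5.2153519284910885 0.09023992798578757
rM [ 0.44245126 -0.21467664] 159.648837193845 0.08973098609030682
rR [ 0.42158969 -0.36055009] 179.8779898934468 0.09011483491330326
base [0.59151638 0.12276501] 12.451742333682063 0.0897037727925499
[[275.3 185.7]
 [297.  181.2]
 [303.5 214.1]
 [281.4 218.6]]
[[0.6400778  0.17125899]
 [0.65582248 0.09378867]
 [0.53769593 0.07067269]
 [0.5221201  0.1488892 ]] [0.58892908 0.12115239] [np.float64(0.12006009318728028), np.float64(0.07905407161951918), np.float64(0.12036706683807318), np.float64(0.07975229635410058)]
[[290.5 214. ]
 [335.8 211.3]
 [338.2 230.9]
 [288.9 231.5]]
[[0.65065557 0.10422741]
 [0.53900236 0.07311639]
 [0.52279981 0.14781278]
 [0.63961191 0.17066173]] [0.58801741 0.12395458] [np.float64(0.0673459857500051), np.float64(0.11590657171809832), np.float64(0.07643345205038593), np.float64(0.1190258019129529)]
```

```bash
cat >> h.py <<'E'
from scipy.spatial.transform import Rotation as Ro
def goal(x,y,z,psi):
    a=np.radians(psi); c,s=np.cos(a),np.sin(a)
    return np.array([x,y,z]),np.array([[c,s,0],[s,-c,0],[0,0,-1.]])
def mv(*goals):
    from station import ctrl
    o=ctrl.get_obs(); p=np.array(o["tool_pos"]); R=Ro.from_rotvec(o["tool_rot"])
    x=R.as_matrix()[:,0]
    print("t %.2f pos %s psi %.2f f %s open %.4f q1 %.2f q6 %.2f"%(o["t"],np.round(p,4),np.degrees(np.arctan2(x[1],x[0])),np.round(o["contact_force"],1),o["opening"],o["q"][0],o["q"][5]))
    for g in goals:
        pt,Rt=goal(*g)
        print(g,"->",np.round(R.as_matrix().T@(pt-p)*100,2),np.round(np.degrees((R.inv()*Ro.from_matrix(Rt)).as_rotvec()),1))
E
python3 - <<'E'
from h import *
mv((.4208,-.3603,.06,0),(.4208,-.3603,.0,0))
t=shot("top")
c=t["color"].astype(int)
# chuck segmentation
dk=lambda c:(c.max(2)<112)&(abs(c[...,0]-c[...,2])<14)
print(plate(t,(392,175,420,216),.01,dk))
P=pix2plane(t,[blob(t,403,184,2,bright),blob(t,407,207.3,2,bright)],.01)[:,:2]; d=P[1]-P[0]; print(P.mean(0),np.degrees(np.arctan2(d[1],d[0]))%180,np.linalg.norm(d))
s=shot("side"); crop(s,300,145,360,175,12,"pics/c4.png")
E
```

```text
t 0.30 pos [ 0.2643 -0.5661  0.2309] psi 25.03 f [0.1 0.2 1.1] open 0.0853 q1 -1.25 q6 -0.12
(0.4208, -0.3603, 0.06, 0) -> [ 22.88 -12.02  17.1 ] [-0.  0. 25.]
(0.4208, -0.3603, 0.0, 0) -> [ 22.88 -12.01  23.1 ] [-0.  0. 25.]
(array([ 0.61068327, -0.30625738]), np.float64(10.339681771931936), array([0.11657186, 0.04867324]))
[nan nan] nan nanh.py:35: RuntimeWarning: invalid value encountered in scalar divide
  return np.array([u0+(w*xx).sum()/w.sum(), v0+(w*yy).sum()/w.sum()])
```

View pics/c4.png

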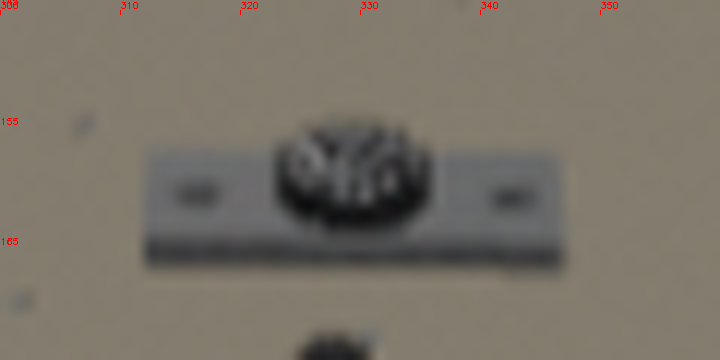

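play_rows(
  motion=[
    [[-1,22.9,-12,17.1,0,0,25],[-1,22.9,-12,17.1,0,0,25],[-1,22.9,-12,17.1,0,0,25],[-1,22.9,-12,17.1,0,0,25],[-1,22.9,-12,17.1,0,0,25],[-1,22.9,-12,17.1,0,0,25],[-1,22.9,-12,17.1,0,0,25],[-1,22.9,-12,17.1,0,0,25],[-1,22.9,-12,17.1,0,0,25]],
  ],
  newtons=60,
)

```text
t: 1.52
tool_pos: [0.4211, -0.3621, 0.0614]
tool_rot: [3.14, -0.002, 0.002]
contact_force: [0.5, 0.1, 0.3]
opening: 0.0856
```

```bash
python3 - <<'E'
from h import *
mv((.4208,-.3603,.00,0))
for n in("top","side"):
    s=shot(n); cv2.imwrite(f"pics/{n}2.png",s["color"][:,:,::-1])
    print(proj(s,[[.4208,-.3603,.06],[.4208,-.3603,.0]]))
E
```

```text
t 1.52 pos [ 0.4211 -0.3621  0.0614] psi -0.07 f [0.5 0.1 0.3] open 0.0856 q1 -0.84 q6 0.73
(0.4208, -0.3603, 0.0, 0) -> [-0.04 -0.19  6.14] [ 0.1 -0.1 -0.1]
[[423.57638528 246.54442242]
 [420.28852026 246.68222113]]
[[386.9178533  145.61306548]
 [385.20581649 160.64246152]]
```

View pics/side2.png

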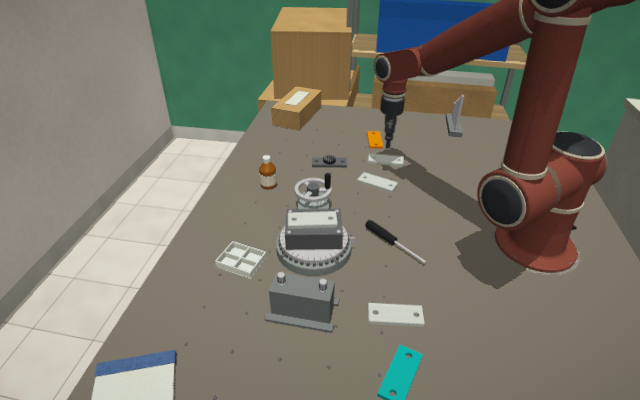

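play_rows(
  motion=[
    [[-1,0,-0.2,3,0,0,0],[-1,0,-0.2,5,0,0,0],[-1,0,-0.2,6.1,0,0,0],[-1,0,-0.2,6.1,0,0,0],[1,0,-0.2,6.1,0,0,0],[1,0,-0.2,6.1,0,0,0],[1,0,-0.2,6.1,0,0,0],[1,0,-0.2,6.1,0,0,0],[1,0,-0.2,6.1,0,0,0],[1,0,-0.2,6.1,0,0,0]],
  ],
  newtons=60,
)

```text
t: 2.88
tool_pos: [0.4219, -0.3606, 0.0014]
tool_rot: [3.139, -0.001, 0.004]
contact_force: [0.1, 0.9, 6.6]
opening: 0.0481
```

```bash
python3 - <<'E'
from h import *
mv((.4208,-.3603,.2,0))
s=shot("side"); crop(s,340,100,440,180,8,"pics/c5.png")
E
```

```text
t 2.88 pos [ 0.4219 -0.3606  0.0014] psi -0.04 f [0.1 0.9 6.6] open 0.0481 q1 -0.84 q6 0.73
(0.4208, -0.3603, 0.2, 0) -> [ -0.06   0.03 -19.86] [ 0.2 -0.1 -0. ]
```

View pics/c5.png

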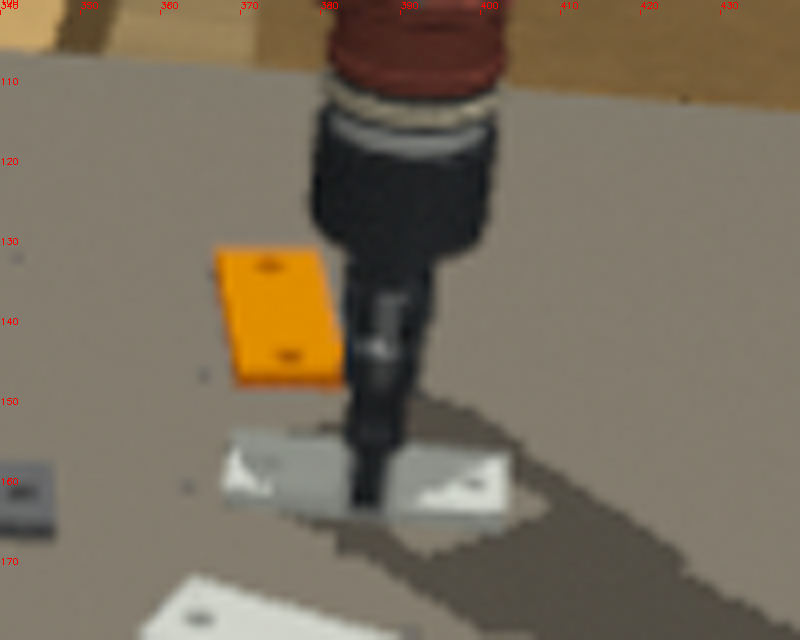

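play_rows(
  motion=[
    [[1,-0.06,0,-8,0,0,0],[1,-0.06,0,-16,0,0,0],[1,-0.06,0,-20,0,0,0],[1,-0.06,0,-20,0,0,0],[1,-0.06,0,-20,0,0,0],[1,-0.06,0,-20,0,0,0]],
  ],
)

```text
t: 3.68
tool_pos: [0.4196, -0.3588, 0.198]
tool_rot: [-3.14, 0.001, 0.002]
contact_force: [0.2, 0.6, -1.6]
opening: 0.048
```

```bash
python3 - <<'E'
from h import *
mv((.589,.1214,.2,10.9))
s=shot("side"); crop(s,340,60,440,140,8,"pics/c6.png")
E
```

```text
t 3.67 pos [ 0.4196 -0.3588  0.198 ] psi -0.05 f [ 0.2  0.6 -1.6] open 0.0480 q1 -0.84 q6 0.73
(0.589, 0.1214, 0.2, 10.9) -> [ 16.9  -48.03  -0.15] [ -0.1   0.1 -10.9]
```

View pics/c6.png

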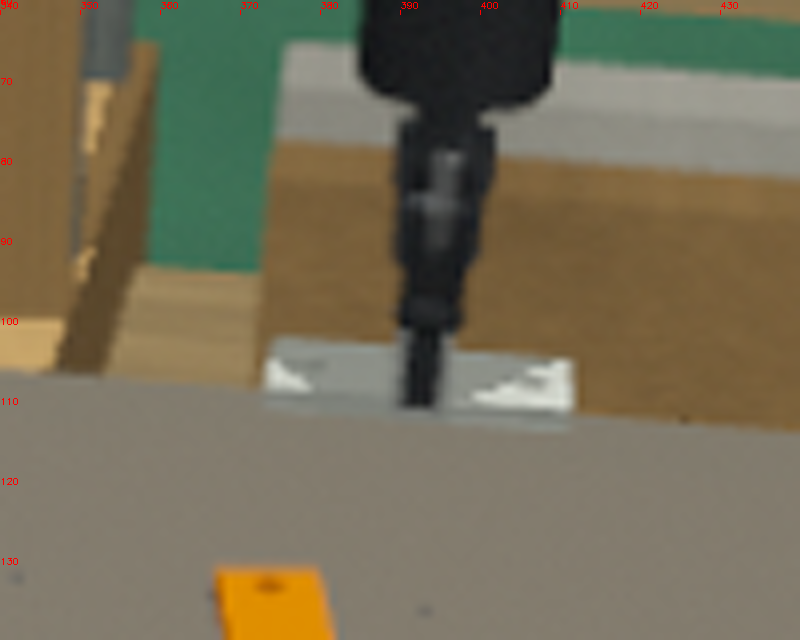

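```bash
python3 - <<'E'
from h import *
from station import ctrl
for i in range(5):
    shot("top"); o=ctrl.get_obs(); print(np.round(o["tool_pos"],4), np.round(o["q"],4), np.round(o["contact_force"],1))
mv((.589,.1214,.2,10.9))
E
```

```text
[ 0.4197 -0.3589  0.1981] [-8.4220e-01 -9.7100e-02  1.8163e+00  1.0000e-04  1.4241e+00  7.2940e-01] [ 0.2  0.3 -0.9]
[ 0.4199 -0.3591  0.1985] [-8.4220e-01 -9.7300e-02  1.8157e+00  1.0000e-04  1.4242e+00  7.2940e-01] [-1.1  0.  -1.2]
[ 0.4201 -0.3593  0.1991] [-8.4220e-01 -9.7600e-02  1.8151e+00  1.0000e-04  1.4243e+00  7.2940e-01] [-0.6  0.3 -1.8]
[ 0.4203 -0.3595  0.1996] [-0.8422 -0.098   1.8144  0.      1.4243  0.7294] [ 0.4  0.7 -2.1]
[ 0.4205 -0.3597  0.2001] [-8.4220e-01 -9.8300e-02  1.8139e+00  1.0000e-04  1.4243e+00  7.2940e-01] [-0.1  0.2 -1.5]
t 3.98 pos [ 0.4205 -0.3597  0.2001] psi -0.05 f [-0.1  0.2 -1.5] open 0.0476 q1 -0.84 q6 0.73
(0.589, 0.1214, 0.2, 10.9) -> [ 1.681e+01 -4.812e+01 -2.000e-02] [  0.1  -0.1 -10.9]
```

play_rows(
  motion=[
    [[1,16.8,-48.1,0,0,0,-10.9],[1,16.8,-48.1,0,0,0,-10.9],[1,16.8,-48.1,0,0,0,-10.9],[1,16.8,-48.1,0,0,0,-10.9],[1,16.8,-48.1,0,0,0,-10.9],[1,16.8,-48.1,0,0,0,-10.9],[1,16.8,-48.1,0,0,0,-10.9],[1,16.8,-48.1,0,0,0,-10.9],[1,16.8,-48.1,0,0,0,-10.9],[1,16.8,-48.1,0,0,0,-10.9],[1,16.8,-48.1,6,0,0,-10.9],[1,16.8,-48.1,7.5,0,0,-10.9],[1,16.8,-48.1,7.5,0,0,-10.9],[1,16.8,-48.1,7.5,0,0,-10.9],[1,16.8,-48.1,7.5,0,0,-10.9],[1,16.8,-48.1,7.5,0,0,-10.9]],
  ],
)

```text
t: 5.98
tool_pos: [0.5897, 0.1212, 0.1262]
tool_rot: [3.126, 0.297, 0.005]
contact_force: [-0.0, -0.2, -1.7]
opening: 0.0474
```

```bash
python3 - <<'E'
from h import *
t=shot("top"); crop(t,250,150,350,240,8,"pics/c7.png")
s=shot("side"); crop(s,265,130,375,240,6,"pics/c8.png")
a=np.radians(10.9);u=np.array([np.cos(a),np.sin(a),0])
h=np.array([[.589,.1214,0]+k*.045*u for k in(-1,1)])
mv((.589,.1214,.1075,10.9))
from station import ctrl
z=ctrl.get_obs()["tool_pos"][2]+.0086
print(proj(t,h+[0,0,z]),proj(s,h+[0,0,z]))
E
```

```text
t 6.08 pos [0.5893 0.1212 0.1255] psi 10.86 f [-0.2 -0.8 -0.9] open 0.0475 q1 0.08 q6 1.46
(0.589, 0.1214, 0.1075, 10.9) -> [-0.03 -0.03  1.8 ] [ 0.1 -0.1 -0. ]
[[290.72822026 211.27389222]
 [285.9170739  186.05125153]] [[331.67582448 208.37503879]
 [294.62648757 208.6986999 ]]
```

View pics/c7.png

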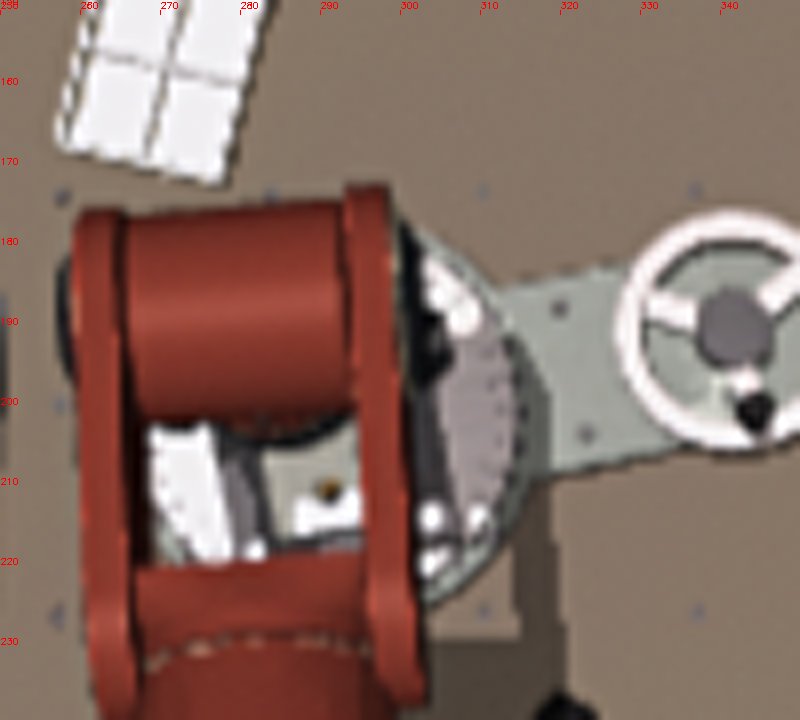

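View pics/c8.png

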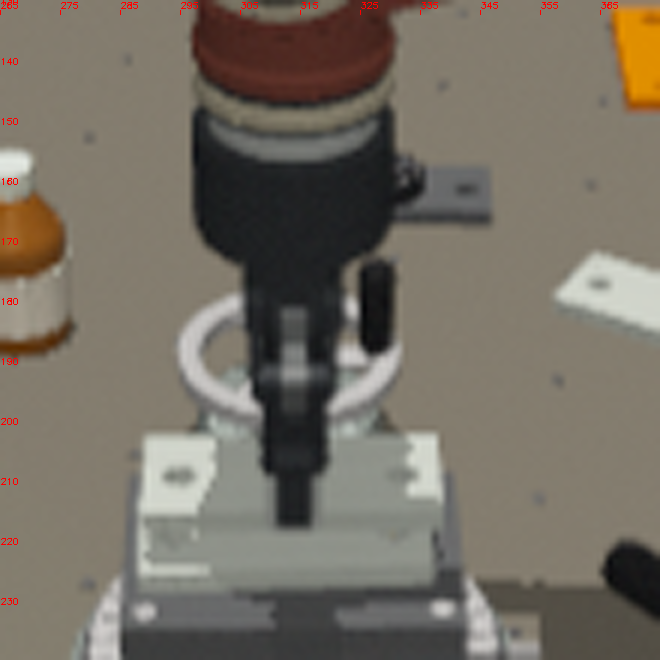

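play_rows(
  motion=[
    [[1,0,0,1.2,0,0,0],[1,0,0,1.7,0,0,0],[1,0,0,1.8,0,0,0],[1,0,0,1.8,0,0,0],[1,0,0,1.8,0,0,0],[1,0,0,1.8,0,0,0]],
  ],
)

```text
t: 6.82
tool_pos: [0.5895, 0.1212, 0.1077]
tool_rot: [3.126, 0.297, 0.004]
contact_force: [-0.5, -0.4, -1.9]
opening: 0.048
```

```bash
python3 - <<'E'
from h import *
mv((.442,-.2145,.2,-20.2))
E
```

```text
t 6.83 pos [0.5895 0.1212 0.1077] psi 10.86 f [-0.5 -0.4 -1.9] open 0.0480 q1 0.08 q6 1.46
(0.442, -0.2145, 0.2, -20.2) -> [-20.78  30.2   -9.23] [ 0.1 -0.2 31.1]
```

play_rows(
  motion=[
    [[1,0,0,0.12,0,0,0],[1,0,0,0.12,0,0,0],[-1,0,0,0.12,0,0,0],[-1,0,0,0.12,0,0,0],[-1,0,0,0.12,0,0,0],[-1,0,0,0.12,0,0,0],[-1,0,0,-3,0,0,0],[-1,0,0,-9.2,0,0,0],[-1,-20.8,30.2,-9.2,0,0,31.1],[-1,-20.8,30.2,-9.2,0,0,31.1],[-1,-20.8,30.2,-9.2,0,0,31.1],[-1,-20.8,30.2,-9.2,0,0,31.1],[-1,-20.8,30.2,-9.2,0,0,31.1],[-1,-20.8,30.2,-9.2,0,0,31.1],[-1,-20.8,30.2,-4,0,0,31.1],[-1,-20.8,30.2,2,0,0,31.1],[-1,-20.8,30.2,6,0,0,31.1],[-1,-20.8,30.2,6,0,0,31.1],[-1,-20.8,30.2,6,0,0,31.1],[-1,-20.8,30.2,6,0,0,31.1]],
  ],
)

```text
t: 9.32
tool_pos: [0.4441, -0.2158, 0.0505]
tool_rot: [3.09, -0.551, 0.012]
contact_force: [-0.0, 0.5, 0.9]
opening: 0.0853
```

```bash
python3 - <<'E'
from h import *
s=shot("side"); crop(s,265,180,375,240,7,"pics/c9.png")
t=shot("top"); crop(t,250,160,330,240,7,"pics/c10.png")
mv((.442,-.2145,.0,-20.2))
E
```

```text
t 9.43 pos [ 0.4436 -0.2155  0.0499] psi -20.23 f [ 0.1 -0.2  0.3] open 0.0854 q1 -0.60 q6 1.32
(0.442, -0.2145, 0.0, -20.2) -> [-0.22 -0.05  4.98] [ 0.1 -0.4 -0. ]
```

View pics/c9.png

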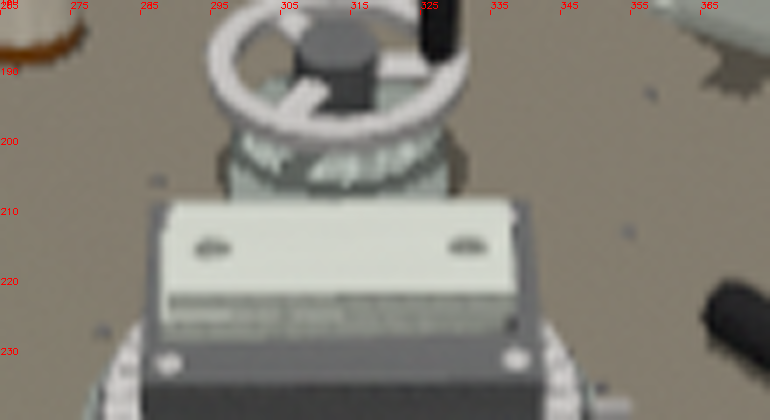

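View pics/c10.png

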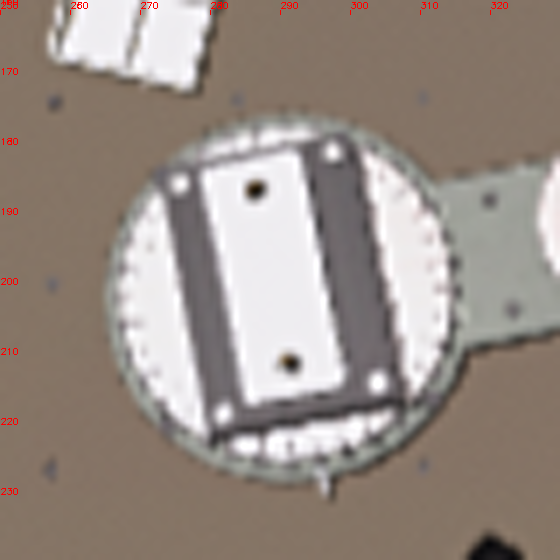

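play_rows(
  motion=[
    [[-1,-0.2,0,3,0,0,0],[-1,-0.2,0,5,0,0,0],[-1,-0.2,0,5,0,0,0],[-1,-0.2,0,5,0,0,0],[-1,-0.2,0,5,0,0,0],[1,-0.2,0,5,0,0,0],[1,-0.2,0,5,0,0,0],[1,-0.2,0,5,0,0,0],[1,-0.2,0,5,0,0,0],[1,-0.2,0,5,0,0,0],[1,-0.2,0,0,0,0,0],[1,-0.2,0,-6,0,0,0],[1,-0.2,0,-12,0,0,0],[1,-0.2,0,-15,0,0,0],[1,-0.2,0,-15,0,0,0]],
  ],
)

```text
t: 11.3
tool_pos: [0.4419, -0.215, 0.2021]
tool_rot: [3.089, -0.551, 0.017]
contact_force: [-0.5, 0.4, -3.0]
opening: 0.048
```

```bash
python3 - <<'E'
from h import *
t=shot("top"); s=shot("side")
def block(t):
    bt=[blob(t,*p,2,bright) for p in [(275.8,186),(297.5,181.5),(304,214.5),(281.8,219)]]; P=pix2plane(t,bt,.095)[:,:2]; d=P[0]+P[1]-P[2]-P[3]; return P.mean(0),np.degrees(np.arctan2(d[1],d[0]))
print("block",block(t))
P=pix2plane(t,[blob(t,286.3,187,2,dark),blob(t,291.4,211.7,2,dark)],.115)[:,:2]; d=P[0]-P[1]; print("r1 top",P.mean(0),np.degrees(np.arctan2(d[1],d[0])))
P=pix2plane(s,[blob(s,295.2,215.3,2,dark),blob(s,331.8,215,2,dark)],.115)[:,:2]; d=P[0]-P[1]; print("r1 side",P.mean(0),np.degrees(np.arctan2(d[1],d[0])))
mv((.589,.1214,.2,10.9))
E
```

```text
block (array([0.58891521, 0.12116493]), np.float64(10.91116907096902))
r1 top [0.58968953 0.12215412] 11.663643896465434
r1 side [0.58920419 0.12248196] 10.332280299237071
t 11.40 pos [ 0.4399 -0.2137  0.1976] psi -20.23 f [-0.2  0.3 -3. ] open 0.0479 q1 -0.60 q6 1.32
(0.589, 0.1214, 0.2, 10.9) -> [  2.4  -36.6   -0.24] [  0.1  -0.2 -31.1]
```

play_rows(
  motion=[
    [[1,2.4,-36.6,-0.2,0,0,-31.1],[1,2.4,-36.6,-0.2,0,0,-31.1],[1,2.4,-36.6,-0.2,0,0,-31.1],[1,2.4,-36.6,-0.2,0,0,-31.1],[1,2.4,-36.6,-0.2,0,0,-31.1],[1,2.4,-36.6,-0.2,0,0,-31.1],[1,2.4,-36.6,-0.2,0,0,-31.1],[1,2.4,-36.6,-0.2,0,0,-31.1],[1,2.4,-36.6,-0.2,0,0,-31.1],[1,2.4,-36.6,5,0,0,-31.1],[1,2.4,-36.6,6.5,0,0,-31.1],[1,2.4,-36.6,6.5,0,0,-31.1],[1,2.4,-36.6,6.5,0,0,-31.1],[1,2.4,-36.6,6.5,0,0,-31.1],[1,2.4,-36.6,6.5,0,0,-31.1],[1,2.4,-36.6,6.5,0,0,-31.1]],
  ],
)

```text
t: 13.4
tool_pos: [0.5895, 0.1214, 0.1332]
tool_rot: [3.126, 0.298, 0.006]
contact_force: [-0.2, -0.3, -0.3]
opening: 0.0479
```

```bash
python3 - <<'E'
from h import *
s=shot("side"); crop(s,265,170,375,240,7,"pics/c11.png")
a=np.radians(10.9);u=np.array([np.cos(a),np.sin(a),0])
h=np.array([[.589,.1214,0]+k*.045*u for k in(-1,1)])
mv((.589,.1214,.1165,10.9))
from station import ctrl
z=ctrl.get_obs()["tool_pos"][2]+.0086
print(proj(s,h+[0,0,z]))
E
```

```text
t 13.45 pos [0.5894 0.1214 0.1329] psi 10.88 f [ 0.3  0.4 -1.1] open 0.0476 q1 0.08 q6 1.46
(0.589, 0.1214, 0.1165, 10.9) -> [-0.04 -0.01  1.64] [ 0.1 -0.2 -0. ]
[[331.74877741 205.97262012]
 [294.53979788 206.2915999 ]]
```

View pics/c11.png

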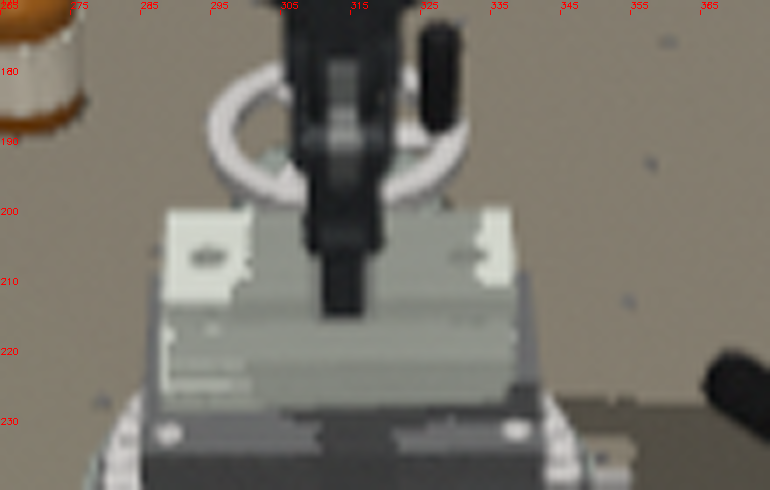

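```bash
python3 - <<'E'
from h import *
mv((.5894,.1214,.1165,10.9),(.5894,.1214,.2,10.9),(.3719,.3028,.2,5.1),(.3719,.3028,.05,5.1))
E
```

```text
t 13.45 pos [0.5894 0.1214 0.1329] psi 10.88 f [ 0.3  0.4 -1.1] open 0.0476 q1 0.08 q6 1.46
(0.5894, 0.1214, 0.1165, 10.9) -> [-0.   -0.    1.64] [ 0.1 -0.2 -0. ]
(0.5894, 0.1214, 0.2, 10.9) -> [ 0.02  0.01 -6.71] [ 0.1 -0.2 -0. ]
(0.3719, 0.3028, 0.2, 5.1) -> [-17.91 -21.9   -6.82] [ 0.1 -0.2  5.8]
(0.3719, 0.3028, 0.05, 5.1) -> [-17.96 -21.94   8.18] [ 0.1 -0.2  5.8]
```

play_rows(
  motion=[
    [[1,-0.05,0,1.2,0,0,0],[1,-0.05,0,1.6,0,0,0],[1,-0.05,0,1.7,0,0,0],[1,-0.05,0,1.7,0,0,0],[1,-0.05,0,1.7,0,0,0],[-1,-0.05,0,1.7,0,0,0],[-1,-0.05,0,1.7,0,0,0],[-1,-0.05,0,1.7,0,0,0],[-1,-0.05,0,1.7,0,0,0],[-1,0,0,-2,0,0,0],[-1,0,0,-6.8,0,0,0],[-1,-17.9,-21.9,-6.8,0,0,5.8],[-1,-17.9,-21.9,-6.8,0,0,5.8],[-1,-17.9,-21.9,-6.8,0,0,5.8],[-1,-17.9,-21.9,-6.8,0,0,5.8],[-1,-17.9,-21.9,-6.8,0,0,5.8],[-1,-17.9,-21.9,-2,0,0,5.8],[-1,-17.9,-21.9,4,0,0,5.8],[-1,-17.9,-21.9,8,0,0,5.8],[-1,-17.9,-21.9,8,0,0,5.8]],
  ],
)

```text
t: 15.95
tool_pos: [0.3697, 0.3009, 0.0483]
tool_rot: [3.133, 0.139, -0.006]
contact_force: [-0.1, 0.0, 0.5]
opening: 0.0855
```

```bash
python3 - <<'E'
from h import *
s=shot("side"); crop(s,265,180,375,340,5,"pics/c12.png")
t=shot("top"); crop(t,220,160,340,290,5,"pics/c13.png")
mv((.3719,.3028,.0,5.1))
E
```

```text
t 16.05 pos [0.3733 0.303  0.0531] psi 5.08 f [ 0.2 -0.2  0.9] open 0.0854 q1 0.53 q6 2.01
(0.3719, 0.3028, 0.0, 5.1) -> [-0.17 -0.    5.31] [ 0.1 -0.3 -0. ]
```

View pics/c12.png

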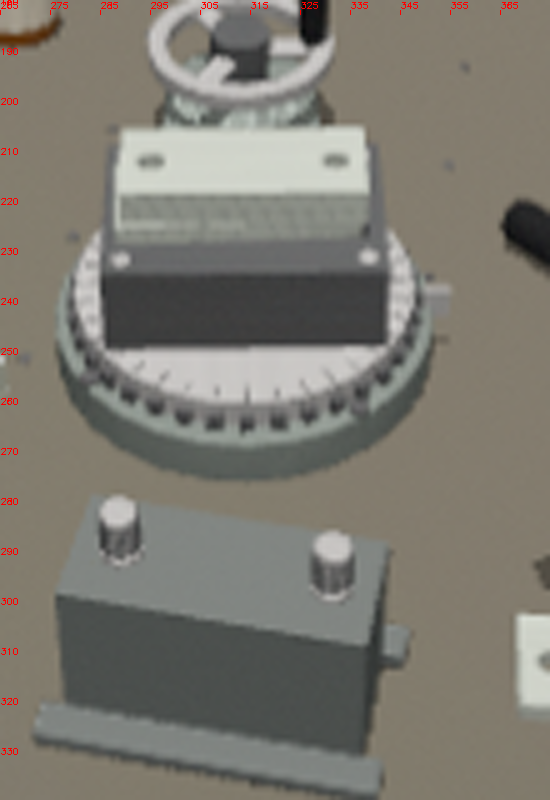

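View pics/c13.png

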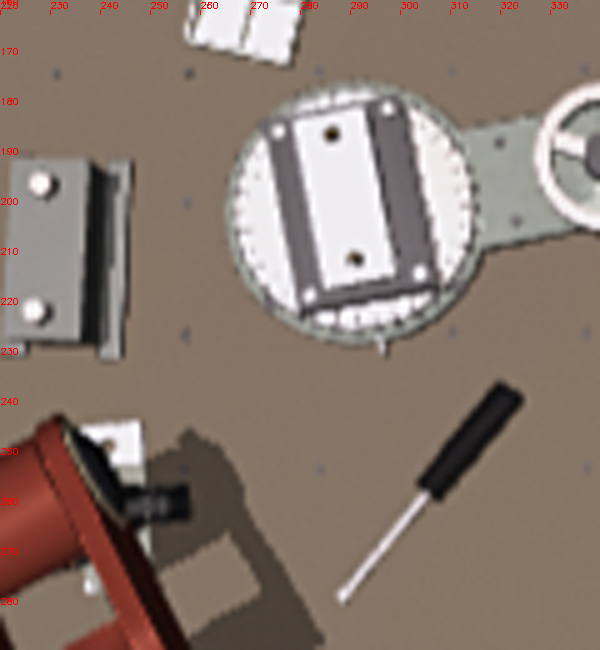

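play_rows(
  motion=[
    [[-1,-0.15,0,3,0,0,0],[-1,-0.15,0,5.3,0,0,0],[-1,-0.15,0,5.3,0,0,0],[-1,-0.15,0,5.3,0,0,0],[-1,-0.15,0,5.3,0,0,0],[1,-0.15,0,5.3,0,0,0],[1,-0.15,0,5.3,0,0,0],[1,-0.15,0,5.3,0,0,0],[1,-0.15,0,5.3,0,0,0],[1,-0.15,0,5.3,0,0,0],[1,-0.15,0,0,0,0,0],[1,-0.15,0,-6,0,0,0],[1,-0.15,0,-12,0,0,0],[1,-0.15,0,-15,0,0,0],[1,-0.15,0,-15,0,0,0]],
  ],
)

```text
t: 17.92
tool_pos: [0.3722, 0.3036, 0.2053]
tool_rot: [-3.137, -0.139, -0.015]
contact_force: [-0.9, -0.3, -1.6]
opening: 0.0475
```

```bash
python3 - <<'E'
from h import *
s=shot("side"); t=shot("top")
P=pix2plane(t,[blob(t,286.3,186.6,2,dark),blob(t,291.,211.5,2,dark)],.125)[:,:2]; d=P[0]-P[1]; print("r2 top",P.mean(0),np.degrees(np.arctan2(d[1],d[0])))
P=pix2plane(s,[blob(s,295.2,212,2,dark),blob(s,332,212,2,dark)],.125)[:,:2]; d=P[0]-P[1]; print("r2 side",P.mean(0),np.degrees(np.arctan2(d[1],d[0])))
mv((.589,.1214,.2,10.9))
E
```

```text
r2 top [0.58929898 0.12202779] 11.087088837144591
r2 side [0.58935196 0.1228078 ] 10.944556955411622
t 18.02 pos [0.3702 0.3024 0.2008] psi 5.07 f [-0.1 -0.3 -2.4] open 0.0475 q1 0.53 q6 2.01
(0.589, 0.1214, 0.2, 10.9) -> [20.2  19.96  0.17] [ 0.2 -0.1 -5.8]
```

play_rows(
  motion=[
    [[1,20.2,20,0.1,0,0,-5.8],[1,20.2,20,0.1,0,0,-5.8],[1,20.2,20,0.1,0,0,-5.8],[1,20.2,20,0.1,0,0,-5.8],[1,20.2,20,0.1,0,0,-5.8],[1,20.2,20,0.1,0,0,-5.8],[1,20.2,20,0.1,0,0,-5.8],[1,20.2,20,4,0,0,-5.8],[1,20.2,20,5.5,0,0,-5.8],[1,20.2,20,5.5,0,0,-5.8],[1,20.2,20,5.5,0,0,-5.8],[1,20.2,20,5.5,0,0,-5.8],[1,20.2,20,5.5,0,0,-5.8],[1,20.2,20,5.5,0,0,-5.8]],
  ],
)

```text
t: 19.77
tool_pos: [0.5894, 0.1209, 0.1473]
tool_rot: [3.125, 0.297, 0.004]
contact_force: [-0.1, -0.3, -1.4]
opening: 0.048
```

```bash
python3 - <<'E'
from h import *
s=shot("side"); crop(s,265,170,375,240,7,"pics/c14.png")
a=np.radians(10.9);u=np.array([np.cos(a),np.sin(a),0])
h=np.array([[.589,.1214,0]+k*.045*u for k in(-1,1)])
mv((.589,.1212,.1265,10.9),(.589,.1214,.21,10.9),(.6107,-.306,.21,10.3),(.6107,-.306,.06,10.3))
from station import ctrl
z=ctrl.get_obs()["tool_pos"][2]+.0086
print(proj(s,h+[0,0,z]))
E
```

```text
t 19.82 pos [0.5893 0.1209 0.1471] psi 10.87 f [-0.2  0.  -1.6] open 0.0480 q1 0.08 q6 1.46
(0.589, 0.1212, 0.1265, 10.9) -> [-0.03 -0.04  2.06] [ 0.2 -0.1 -0. ]
(0.589, 0.1214, 0.21, 10.9) -> [-0.01 -0.04 -6.29] [ 0.2 -0.1 -0. ]
(0.6107, -0.306, 0.21, 10.3) -> [-5.94 42.34 -6.19] [ 0.2 -0.1  0.6]
(0.6107, -0.306, 0.06, 10.3) -> [-5.97 42.3   8.81] [ 0.2 -0.1  0.6]
[[331.89073915 201.29418137]
 [294.37132777 201.60388528]]
```

View pics/c14.png

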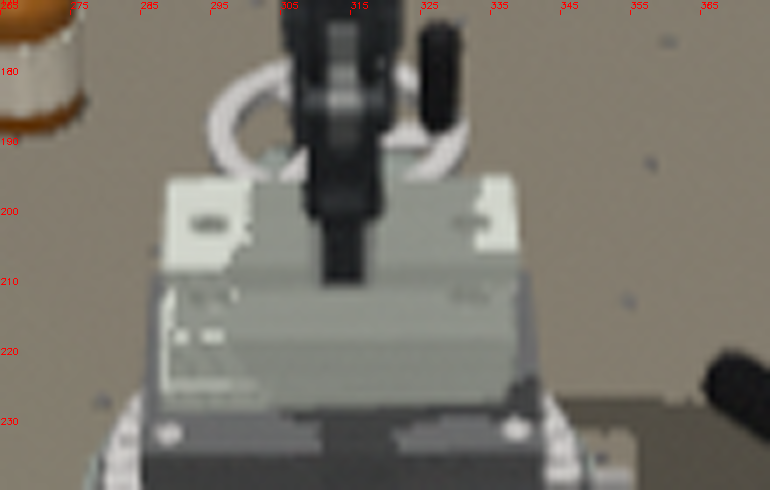

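play_rows(
  motion=[
    [[1,0,0,1.5,0,0,0],[1,0,0,2,0,0,0],[1,0,0,2.1,0,0,0],[1,0,0,2.1,0,0,0],[1,0,0,2.1,0,0,0],[-1,0,0,2.1,0,0,0],[-1,0,0,2.1,0,0,0],[-1,0,0,2.1,0,0,0],[-1,0,0,2.1,0,0,0],[-1,0,0,-2,0,0,0],[-1,0,0,-6.3,0,0,0],[-1,-5.9,42.3,-6.2,0,0,0.6],[-1,-5.9,42.3,-6.2,0,0,0.6],[-1,-5.9,42.3,-6.2,0,0,0.6],[-1,-5.9,42.3,-6.2,0,0,0.6],[-1,-5.9,42.3,-6.2,0,0,0.6],[-1,-5.9,42.3,-6.2,0,0,0.6],[-1,-5.9,42.3,-6.2,0,0,0.6],[-1,-5.9,42.3,-6.2,0,0,0.6],[-1,-5.9,42.3,-6.2,0,0,0.6]],
  ],
)

```text
t: 22.32
tool_pos: [0.6109, -0.3052, 0.2098]
tool_rot: [3.127, 0.281, 0.003]
contact_force: [0.1, 0.4, 0.1]
opening: 0.0851
```

```bash
python3 - <<'E'
from h import *
s=shot("side"); t=shot("top")
crop(s,265,120,375,240,6,"pics/c15.png"); crop(t,220,160,340,290,5,"pics/c16.png")
mv((.6107,-.306,.05,10.3),(.6107,-.306,.0,10.3))
E
```

```text
t 22.43 pos [ 0.6111 -0.3042  0.2101] psi 10.35 f [ 0.3 -0.  -0.3] open 0.0855 q1 -0.57 q6 0.82
(0.6107, -0.306, 0.05, 10.3) -> [-0.11  0.13 16.01] [ 0.1 -0.1  0. ]
(0.6107, -0.306, 0.0, 10.3) -> [-0.12  0.12 21.01] [ 0.1 -0.1  0. ]
```

View pics/c15.png

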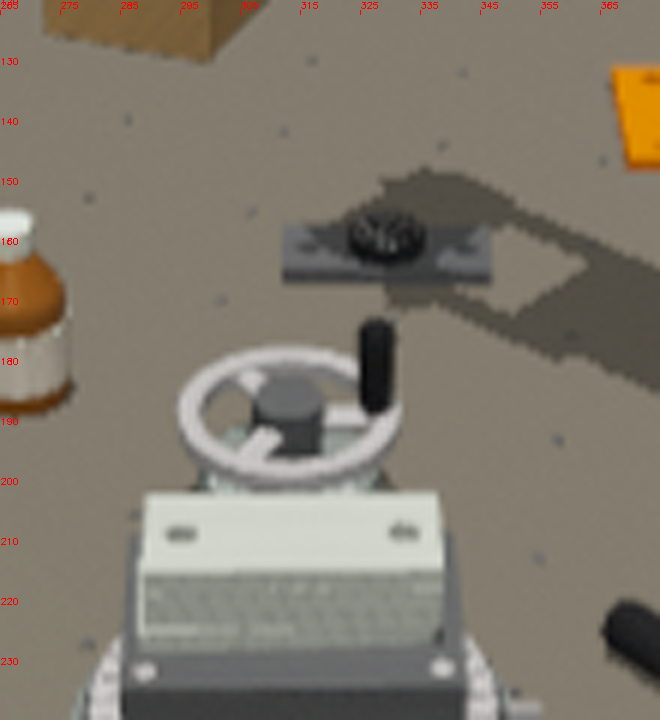

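View pics/c16.png

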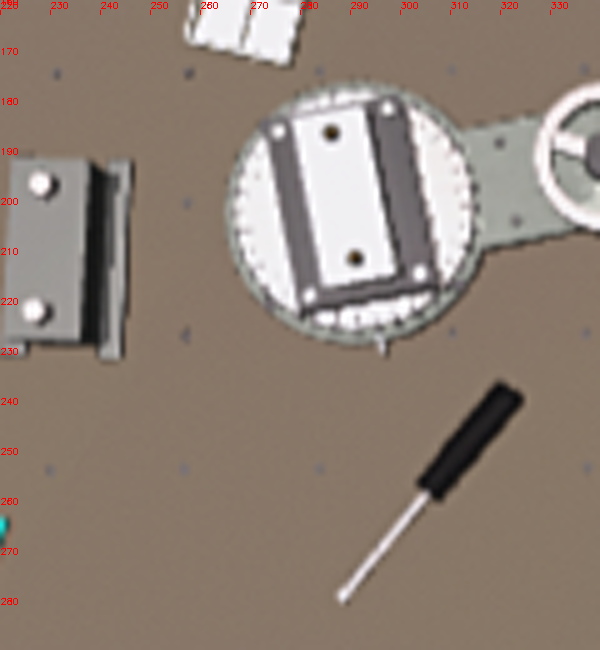

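```bash
python3 - <<'E'
from h import *
s=shot("side"); t=shot("top")
P=pix2plane(s,[(342.8,161.3),(316.5,161.1)],.01)[:,:2]; d=P[1]-P[0]; print(P.mean(0),np.degrees(np.arctan2(d[1],d[0])),np.linalg.norm(d))
P=pix2plane(s,[(312.2,157.2),(346.3,157.5),(346.3,164.8),(312.2,164.8)],.01)[:,:2]; print(P,P.mean(0))
P=pix2plane(t,[(403.2,183.7),(407.2,207.3)],.01)[:,:2]; d=P[0]-P[1]; print(P.mean(0),np.degrees(np.arctan2(d[1],d[0])),np.linalg.norm(d))
E
```

```text
[ 0.60942556 -0.3052051 ] 9.504571074391125 0.09025316136822968
[[ 0.67314046 -0.32067936]
 [ 0.55599827 -0.34003944]
 [ 0.55046256 -0.2922302 ]
 [ 0.66410008 -0.27155039]] [ 0.61092534 -0.30612485]
[ 0.6124053  -0.30641098] 8.29954116143937 0.09015652495839947
```

play_rows(
  motion=[
    [[-1,-0.1,0.1,6,0,0,0.4],[-1,-0.1,0.1,12,0,0,0.4],[-1,-0.1,0.1,16,0,0,0.4],[-1,-0.1,0.1,16,0,0,0.4],[-1,-0.1,0.1,16,0,0,0.4],[-1,-0.1,0.1,16,0,0,0.4]],
  ],
)

```text
t: 23.28
tool_pos: [0.6129, -0.3066, 0.054]
tool_rot: [3.124, 0.273, 0.011]
contact_force: [0.2, -0.0, 1.5]
opening: 0.0852
```

```bash
python3 - <<'E'
from h import *
mv((.6107,-.306,.0,10))
E
```

```text
t 23.27 pos [ 0.6129 -0.3066  0.054 ] psi 9.99 f [ 0.2 -0.   1.5] open 0.0852 q1 -0.57 q6 0.82
(0.6107, -0.306, 0.0, 10) -> [-0.24 -0.13  5.39] [ 0.4 -0.4 -0. ]
```

play_rows(
  motion=[
    [[-1,-0.2,-0.1,3,0.4,-0.4,0],[-1,-0.2,-0.1,5.3,0.4,-0.4,0],[-1,-0.2,-0.1,5.3,0.4,-0.4,0],[-1,-0.2,-0.1,5.3,0.4,-0.4,0],[-1,-0.2,-0.1,5.3,0.4,-0.4,0],[1,-0.2,-0.1,5.3,0.4,-0.4,0],[1,-0.2,-0.1,5.3,0.4,-0.4,0],[1,-0.2,-0.1,5.3,0.4,-0.4,0],[1,-0.2,-0.1,5.3,0.4,-0.4,0],[1,-0.2,-0.1,5.3,0.4,-0.4,0]],
  ],
)

```text
t: 24.52
tool_pos: [0.6119, -0.3067, 0.002]
tool_rot: [3.129, 0.274, 0.001]
contact_force: [0.4, 0.2, 5.7]
opening: 0.0477
```

```bash
python3 - <<'E'
from h import *
mv((.6107,-.306,.22,10))
E
```

```text
t 24.52 pos [ 0.6119 -0.3067  0.002 ] psi 9.99 f [0.4 0.2 5.7] open 0.0477 q1 -0.57 q6 0.82
(0.6107, -0.306, 0.22, 10) -> [ -0.08  -0.07 -21.8 ] [ 0. -0. -0.]
```

play_rows(
  motion=[
    [[1,0,0,-5,0,0,0],[1,0,0,-11,0,0,0],[1,0,0,-17,0,0,0],[1,0,0,-21.8,0,0,0],[1,0,0,-21.8,0,0,0],[1,0,0,-21.8,0,0,0]],
  ],
)

```text
t: 25.28
tool_pos: [0.6108, -0.306, 0.2177]
tool_rot: [-3.128, -0.274, 0.003]
contact_force: [-0.3, -0.7, -2.7]
opening: 0.0476
```

```bash
python3 - <<'E'
from h import *
s=shot("side"); crop(s,280,60,400,150,6,"pics/c17.png")
mv((.589,.1212,.22,10.9))
E
```

```text
t 25.32 pos [ 0.6103 -0.3057  0.2164] psi 9.99 f [ 1.  -1.2 -2.5] open 0.0478 q1 -0.57 q6 0.82
(0.589, 0.1212, 0.22, 10.9) -> [  5.31 -42.41  -0.25] [-0.2  0.2 -0.9]
```

View pics/c17.png

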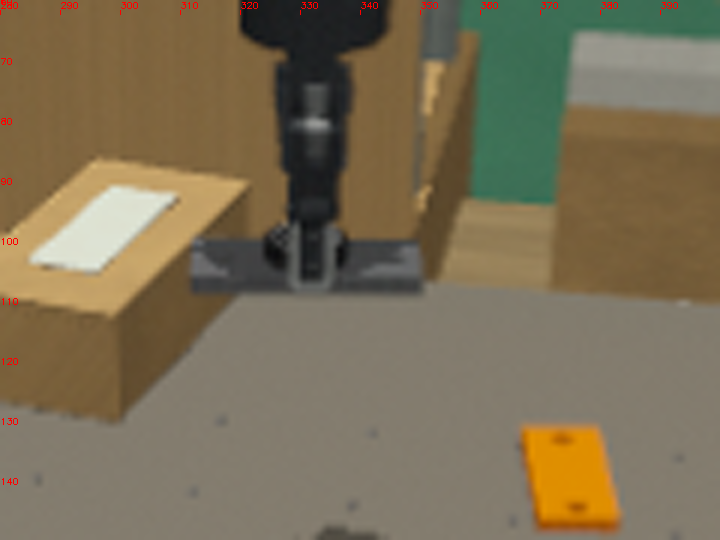

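play_rows(
  motion=[
    [[1,5.3,-42.4,-0.3,0,0,-0.9],[1,5.3,-42.4,-0.3,0,0,-0.9],[1,5.3,-42.4,-0.3,0,0,-0.9],[1,5.3,-42.4,-0.3,0,0,-0.9],[1,5.3,-42.4,-0.3,0,0,-0.9],[1,5.3,-42.4,-0.3,0,0,-0.9],[1,5.3,-42.4,-0.3,0,0,-0.9],[1,5.3,-42.4,-0.3,0,0,-0.9],[1,5.3,-42.4,-0.3,0,0,-0.9],[1,5.3,-42.4,4,0,0,-0.9],[1,5.3,-42.4,6,0,0,-0.9],[1,5.3,-42.4,6,0,0,-0.9],[1,5.3,-42.4,6,0,0,-0.9],[1,5.3,-42.4,6,0,0,-0.9],[1,5.3,-42.4,6,0,0,-0.9],[1,5.3,-42.4,6,0,0,-0.9]],
  ],
)

```text
t: 27.32
tool_pos: [0.589, 0.1212, 0.1582]
tool_rot: [-3.125, -0.298, 0.004]
contact_force: [-0.0, 0.3, -2.1]
opening: 0.0479
```

```bash
python3 - <<'E'
from h import *
s=shot("side"); crop(s,265,160,375,240,7,"pics/c18.png")
mv((.589,.1212,.1368,10.9))
from station import ctrl
z=ctrl.get_obs()["tool_pos"][2]+.0082
a=np.radians(10.9);u=np.array([np.cos(a),np.sin(a),0]);v=np.array([-u[1],u[0],0])
c=np.array([.589,.1212,z])
print(proj(s,[c-.045*u,c+.045*u,c-.06*u+.025*v,c+.06*u+.025*v]))
E
```

```text
t 27.38 pos [0.5889 0.1213 0.1579] psi 10.90 f [-0.7 -0.3 -2.1] open 0.0478 q1 0.08 q6 1.46
(0.589, 0.1212, 0.1368, 10.9) -> [0.01 0.01 2.11] [-0.2  0.1 -0. ]
[[332.00902875 197.73824999]
 [294.26341603 198.04069012]
 [338.90982375 204.02723524]
 [287.54410834 204.46102676]]
```

View pics/c18.png

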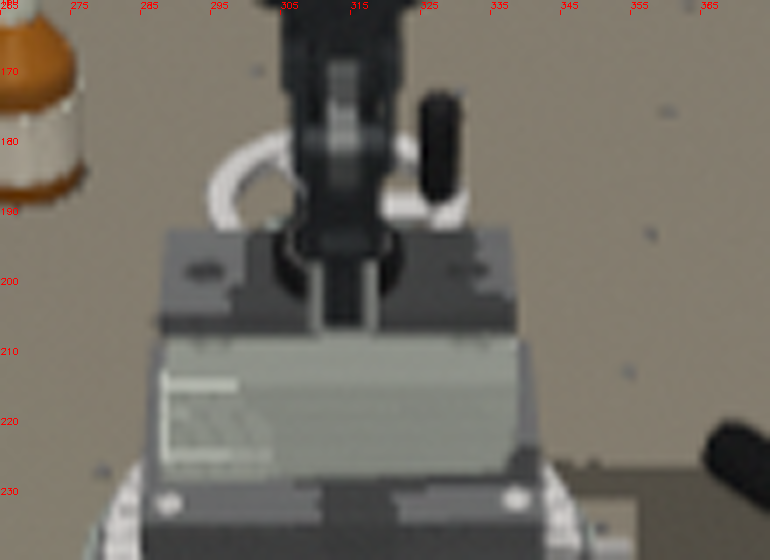

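play_rows(
  motion=[
    [[1,0,0,1.5,0,0,0],[1,0,0,2,0,0,0],[1,0,0,2.15,0,0,0],[1,0,0,2.15,0,0,0],[1,0,0,2.15,0,0,0],[-1,0,0,2.15,0,0,0],[-1,0,0,2.15,0,0,0],[-1,0,0,2.15,0,0,0],[-1,0,0,2.15,0,0,0],[-1,0,0,-2,0,0,0],[-1,0,0,-8,0,0,0],[-1,-12,0,-8,0,0,0],[-1,-15,0,-8,0,0,0],[-1,-15,0,-8,0,0,0],[-1,-15,0,-8,0,0,0]],
  ],
)

```text
t: 29.25
tool_pos: [0.4411, 0.0926, 0.2385]
tool_rot: [-3.125, -0.298, 0.002]
contact_force: [-0.0, -0.2, 0.6]
opening: 0.0856
```

```bash
python3 - <<'E'
from h import *
s=shot("side"); crop(s,260,180,370,340,5,"pics/c19.png")
t=shot("top"); crop(t,210,170,320,240,7,"pics/c20.png")
mv()
E
```

```text
t 29.35 pos [0.4425 0.0928 0.2387] psi 10.89 f [ 0.1  0.1 -0. ] open 0.0854 q1 0.04 q6 1.42
```

View pics/c19.png

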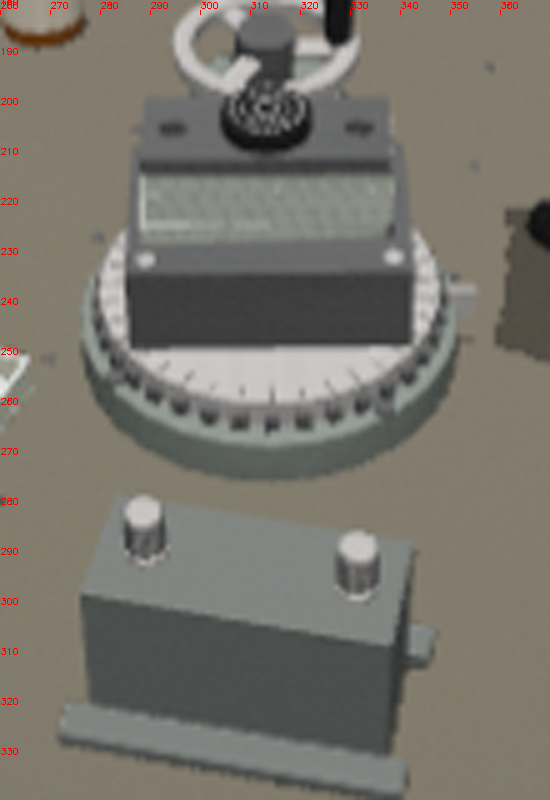

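View pics/c20.png

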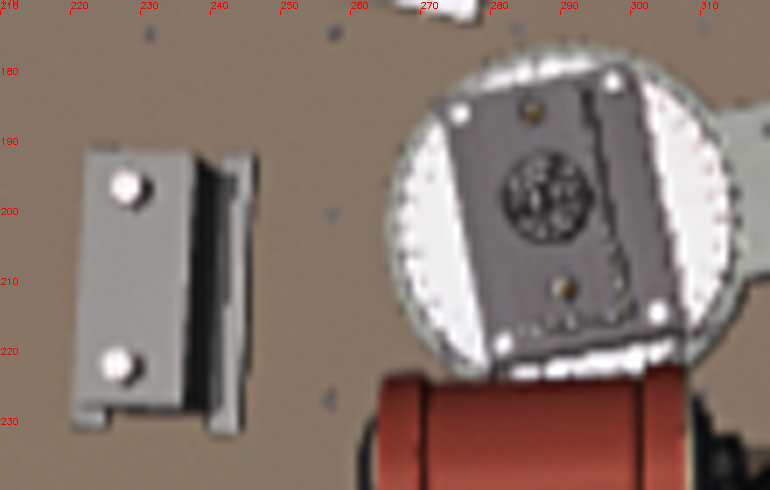

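```bash
python3 - <<'E'
from h import *
s=shot("side"); t=shot("top")
def bc(im,u,v,r): 
    g=im["color"].mean(2); 
    u0,v0=int(round(u)),int(round(v)); w=np.clip(g[v0-r:v0+r+1,u0-r:u0+r+1]-190,0,None); yy,xx=np.mgrid[-r:r+1,-r:r+1]; return [u0+(w*xx).sum()/w.sum(),v0+(w*yy).sum()/w.sum()]
a=[bc(t,228,196.7,4),bc(t,226.8,221.7,4)]; P=pix2plane(t,a,.108)[:,:2]; print("pins top",a,P,np.linalg.norm(P[0]-P[1]))
b=[(288.5,282.3),(331.5,289.2)]
P=pix2plane(s,b,.108)[:,:2]; print("pins side",P,np.linalg.norm(P[0]-P[1]))
P=pix2plane(t,[(285.3,186),(290,211.2)],.145)[:,:2]; d=P[0]-P[1];print("chuck top",P,P.mean(0),np.degrees(np.arctan2(d[1],d[0])),np.linalg.norm(d))
P=pix2plane(s,[(294.5,205.5),(331.7,205.4)],.145)[:,:2];d=P[0]-P[1]; print("chuck side",P,P.mean(0),np.degrees(np.arctan2(d[1],d[0])),np.linalg.norm(d))
crop(s,270,185,350,225,10,"pics/c21.png"); crop(s,270,270,350,310,10,"pics/c22.png")
E
```

```text
pins top [[np.float64(227.45432399512788), np.float64(196.2460414129111)], [np.float64(226.03081761006288), np.float64(221.5364779874214)]] [[0.60163793 0.33939437]
 [0.51197455 0.3429739 ]] 0.08973480001187017
pins side [[0.60087449 0.34014108]
 [0.51107642 0.34330398]] 0.0898537551913822
chuck top [[0.63186166 0.13106861]
 [0.54416067 0.11453592]] [0.58801117 0.12280226] 10.675656178690046 0.08924568438683433
chuck side [[0.63287838 0.13130254]
 [0.54468222 0.11519451]] [0.5887803  0.12324852] 10.350344186957658 0.08965506398634766
```

View pics/c21.png

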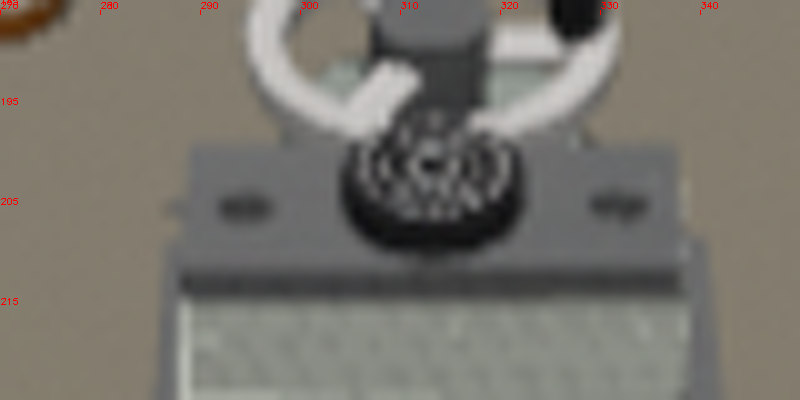

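View pics/c22.png

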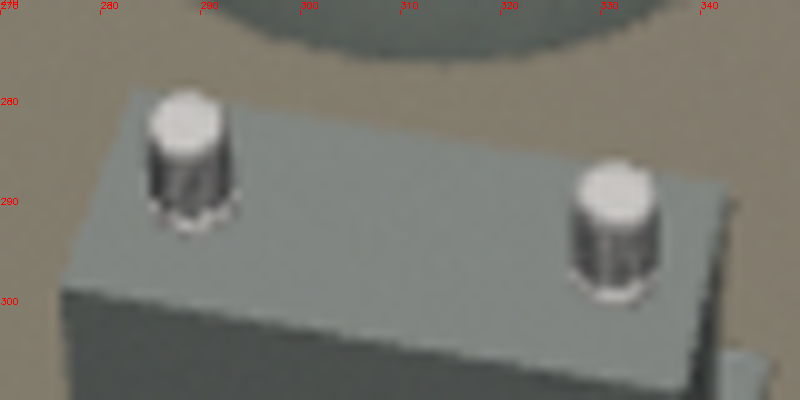

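```bash
python3 - <<'E'
from h import *
mv((.6013,.339,.24,10.9),(.6013,.339,.13,10.9),(.6013,.339,.0875,10.9))
E
```

```text
t 29.45 pos [0.4428 0.0928 0.2385] psi 10.90 f [ 0.1 -0.   0.2] open 0.0853 q1 0.04 q6 1.42
(0.6013, 0.339, 0.24, 10.9) -> [ 20.22 -21.18  -0.13] [-0.2  0.1 -0. ]
(0.6013, 0.339, 0.13, 10.9) -> [ 20.25 -21.15  10.87] [-0.2  0.1 -0. ]
(0.6013, 0.339, 0.0875, 10.9) -> [ 20.25 -21.13  15.12] [-0.2  0.1 -0. ]
```

play_rows(
  motion=[
    [[-1,20.2,-21.2,0,-0.2,0,0],[-1,20.2,-21.2,0,-0.2,0,0],[-1,20.2,-21.2,0,-0.2,0,0],[-1,20.2,-21.2,0,-0.2,0,0],[-1,20.2,-21.2,0,-0.2,0,0],[-1,20.2,-21.2,0,-0.2,0,0],[-1,20.2,-21.2,6,-0.2,0,0],[-1,20.2,-21.2,10.9,-0.2,0,0],[-1,20.2,-21.2,10.9,-0.2,0,0],[-1,20.2,-21.2,10.9,-0.2,0,0],[-1,20.2,-21.2,10.9,-0.2,0,0],[-1,20.2,-21.2,10.9,-0.2,0,0]],
  ],
)

```text
t: 30.95
tool_pos: [0.6021, 0.3399, 0.1326]
tool_rot: [-3.127, -0.298, -0.003]
contact_force: [-0.2, -0.2, 0.0]
opening: 0.0857
```

```bash
python3 - <<'E'
from h import *
mv((.6013,.339,.0875,10.9))
s=shot("side"); crop(s,260,220,360,310,8,"pics/c23.png")
mv((.6013,.339,.0875,10.9))
E
```

```text
t 30.95 pos [0.6021 0.3399 0.1326] psi 10.89 f [-0.2 -0.2  0. ] open 0.0857 q1 0.41 q6 1.79
(0.6013, 0.339, 0.0875, 10.9) -> [-0.1   0.08  4.51] [-0.  -0.1 -0. ]
t 31.00 pos [0.6017 0.3398 0.1319] psi 10.90 f [-0.1 -0.2  0.2] open 0.0852 q1 0.41 q6 1.79
(0.6013, 0.339, 0.0875, 10.9) -> [-0.06  0.07  4.44] [-0.  -0.1 -0. ]
```

View pics/c23.png

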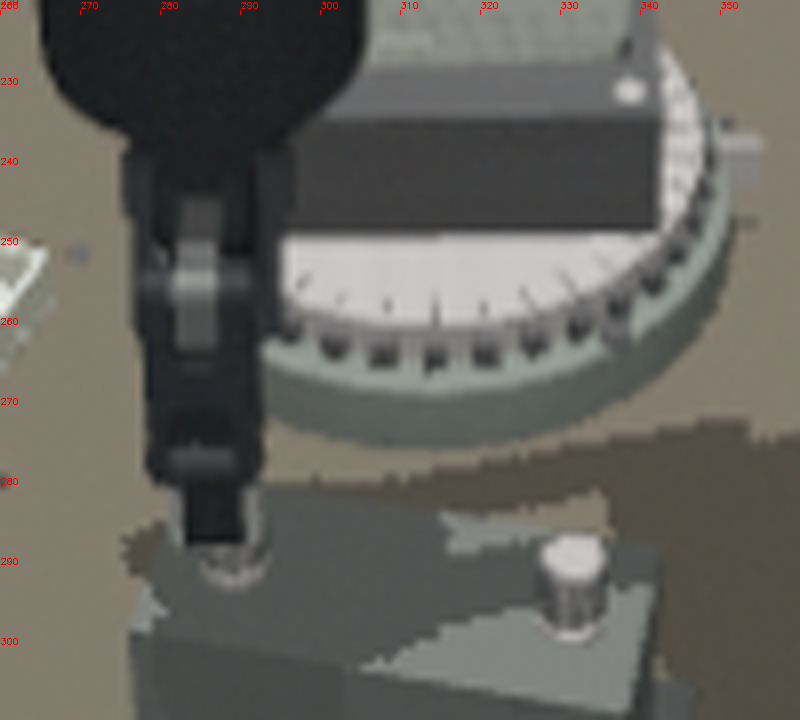

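```bash
python3 - <<'E'
from h import *
s=shot("side")
a=np.radians(10.9);v=np.array([-np.sin(a),np.cos(a),0])
p=np.array([.6017,.3398,.1319])
print(proj(s,[p,p+.045*v+[0,0,.013],p+.053*v+[0,0,.013],[.6013,.3398,.108],[.6013,.3398,.083]]))
mv((.6013,.339,.0875,10.9))
E
```

```text
[[287.68522024 274.0636327 ]
 [286.53265207 286.69009872]
 [286.36577945 289.89427489]
 [288.3352798  282.14978879]
 [288.79877566 290.29061981]]
t 31.05 pos [0.6014 0.3397 0.1313] psi 10.90 f [-0.7  0.4  0.4] open 0.0854 q1 0.41 q6 1.79
(0.6013, 0.339, 0.0875, 10.9) -> [-0.03  0.07  4.38] [ 0. -0. -0.]
```

play_rows(
  motion=[
    [[-1,0,0.05,3,0,0,0],[-1,0,0.05,4.4,0,0,0],[-1,0,0.05,4.4,0,0,0],[-1,0,0.05,4.4,0,0,0],[-1,0,0.05,4.4,0,0,0],[1,0,0.05,4.4,0,0,0],[1,0,0.05,4.4,0,0,0],[1,0,0.05,4.4,0,0,0],[1,0,0.05,4.4,0,0,0],[1,0,0.05,4.4,0,0,0],[1,0,0.05,4.4,0,0,0]],
  ],
  newtons=100,
)

```text
t: 32.42
tool_pos: [0.6017, 0.3388, 0.0876]
tool_rot: [3.126, 0.298, 0.0]
contact_force: [-1.1, -2.9, 3.7]
opening: 0.0123
```

```bash
python3 - <<'E'
from h import *
mv((.6013,.339,.27,10.9))
E
```

```text
t 32.42 pos [0.6017 0.3388 0.0876] psi 10.89 f [-1.1 -2.9  3.7] open 0.0123 q1 0.41 q6 1.79
(0.6013, 0.339, 0.27, 10.9) -> [-3.000e-02 -1.000e-02 -1.824e+01] [ 0.1 -0.  -0. ]
```

play_rows(
  motion=[
    [[1,0,0,-4,0,0,0],[1,0,0,-9,0,0,0],[1,0,0,-14,0,0,0],[1,0,0,-18.2,0,0,0],[1,0,0,-18.2,0,0,0],[1,0,0,-18.2,0,0,0],[1,0,0,-18.2,0,0,0]],
  ],
)

```text
t: 33.3
tool_pos: [0.6006, 0.3386, 0.2663]
tool_rot: [3.125, 0.298, -0.007]
contact_force: [0.8, 0.6, -0.5]
opening: 0.0124
```

```bash
python3 - <<'E'
from h import *
s=shot("side"); crop(s,230,200,350,320,6,"pics/c24.png")
t=shot("top"); crop(t,210,170,320,240,7,"pics/c25.png")
a=np.radians(10.9);u=np.array([np.cos(a),np.sin(a)])
print(np.array([.5888,.1208])+.045*u)
mv((.633,.1293,.27,10.9),(.633,.1293,.24,10.9))
E
```

```text
[0.63298814 0.12930929]
t 33.40 pos [0.6009 0.3387 0.267 ] psi 10.90 f [-1.1 -0.2 -1.3] open 0.0121 q1 0.41 q6 1.79
(0.633, 0.1293, 0.27, 10.9) -> [-0.8  21.17 -0.26] [ 0.1  0.2 -0. ]
(0.633, 0.1293, 0.24, 10.9) -> [-0.79 21.16  2.74] [ 0.1  0.2 -0. ]
```

View pics/c24.png

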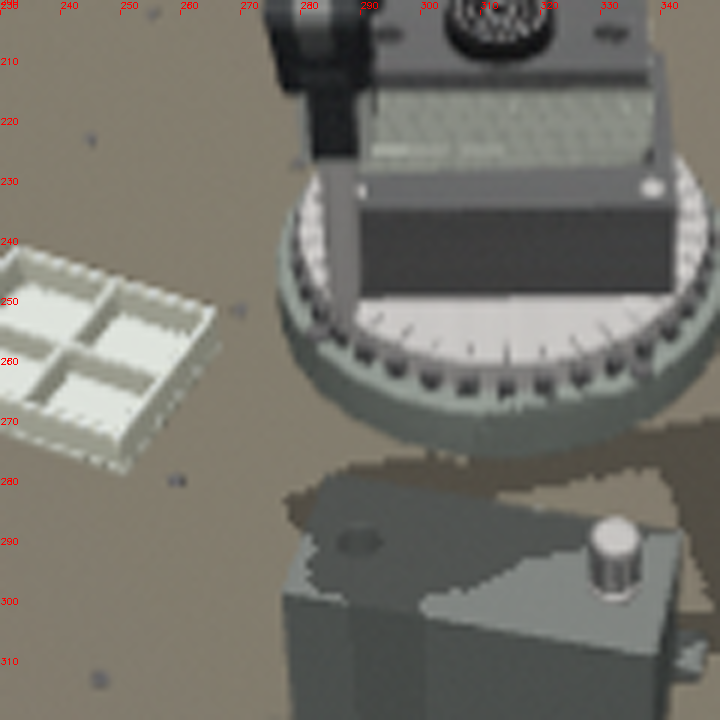

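View pics/c25.png

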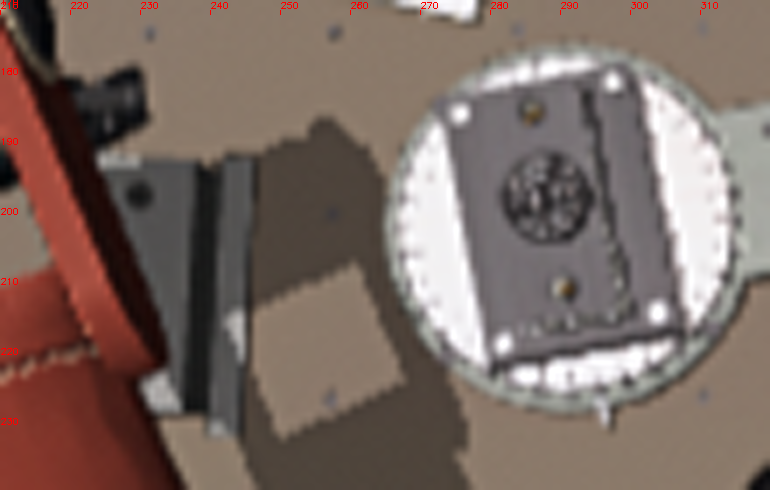

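play_rows(
  motion=[
    [[1,-0.8,21.2,-0.3,0,0,0],[1,-0.8,21.2,-0.3,0,0,0],[1,-0.8,21.2,-0.3,0,0,0],[1,-0.8,21.2,-0.3,0,0,0],[1,-0.8,21.2,-0.3,0,0,0],[1,-0.8,21.2,-0.3,0,0,0],[1,-0.8,21.2,1.7,0,0,0],[1,-0.8,21.2,2.7,0,0,0],[1,-0.8,21.2,2.7,0,0,0],[1,-0.8,21.2,2.7,0,0,0],[1,-0.8,21.2,2.7,0,0,0],[1,-0.8,21.2,2.7,0,0,0]],
  ],
)

```text
t: 34.9
tool_pos: [0.6333, 0.1289, 0.241]
tool_rot: [3.125, 0.298, -0.004]
contact_force: [-0.7, 0.3, -0.5]
opening: 0.0122
```

```bash
python3 - <<'E'
from h import *
s=shot("side"); crop(s,250,150,350,240,8,"pics/c26.png")
t=shot("top"); crop(t,240,150,340,240,8,"pics/c27.png")
mv((.633,.1293,.24,10.9))
from station import ctrl
p=np.array(ctrl.get_obs()["tool_pos"])
print(proj(s,[p,p-[0,0,.0055],p-[0,0,.0595],p-[0,0,.0815],[.6329,.1293,.145]]))
E
```

```text
t 35.00 pos [0.6332 0.1289 0.2408] psi 10.89 f [ 0.1  0.6 -0.9] open 0.0120 q1 0.09 q6 1.47
(0.633, 0.1293, 0.24, 10.9) -> [-0.01 -0.05  0.08] [ 0.1  0.2 -0. ]
[[293.41633176 171.4738126 ]
 [293.48732234 173.49773758]
 [294.16416841 192.67152302]
 [294.42975026 200.1352577 ]
 [294.66941746 205.00154554]]
```

View pics/c26.png

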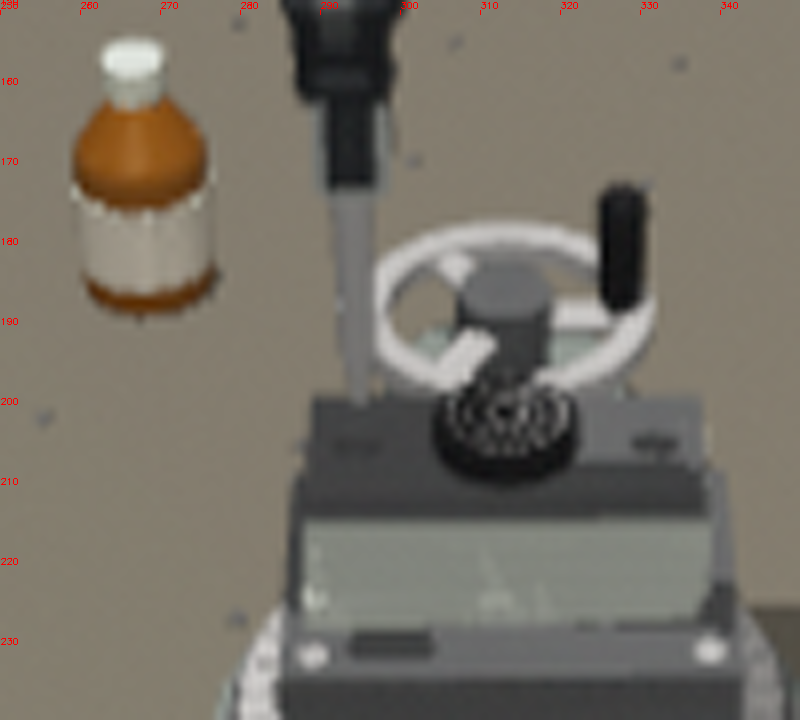

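View pics/c27.png

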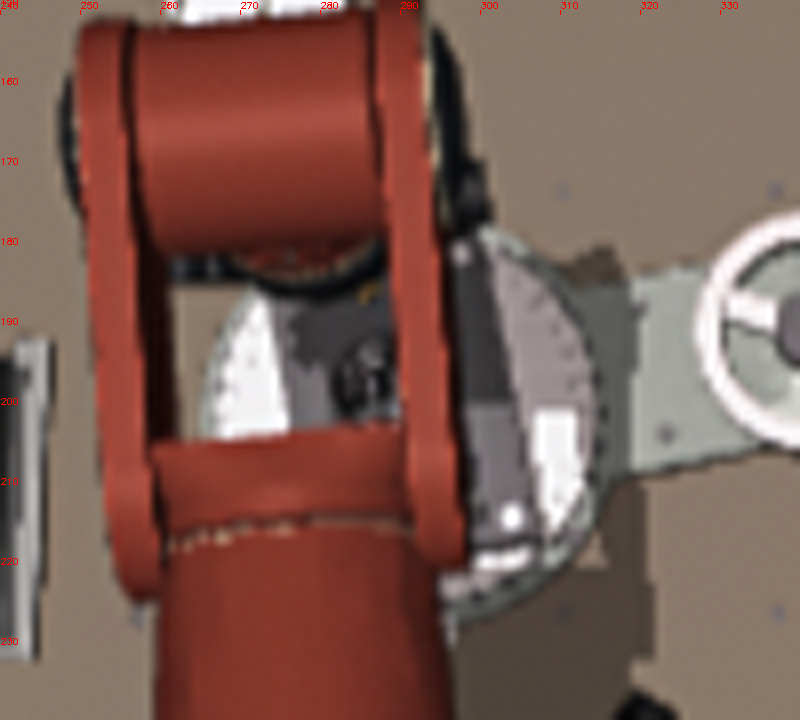

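play_rows(
  motion=[
    [[1,0.1,0,0,0,0,0],[1,0.1,0,0.5,0,0,0],[1,0.1,0,1,0,0,0],[1,0.1,0,1.5,0,0,0],[1,0.1,0,2,0,0,0],[1,0.1,0,2.5,0,0,0],[1,0.1,0,3,0,0,0],[1,0.1,0,3,0,0,0]],
  ],
)

```text
t: 36.0
tool_pos: [0.6337, 0.129, 0.2101]
tool_rot: [3.126, 0.298, -0.006]
contact_force: [-0.7, 0.7, -0.7]
opening: 0.0123
```

```bash
python3 - <<'E'
from h import *
s=shot("side"); crop(s,250,150,350,240,8,"pics/c28.png")
mv((.633,.1293,.1505,10.9))
E
```

```text
t 36.05 pos [0.6339 0.129  0.2105] psi 10.89 f [ 0.4 -0.7 -0.6] open 0.0127 q1 0.09 q6 1.47
(0.633, 0.1293, 0.1505, 10.9) -> [-0.07 -0.06  6.  ] [ 0.1  0.2 -0. ]
```

View pics/c28.png

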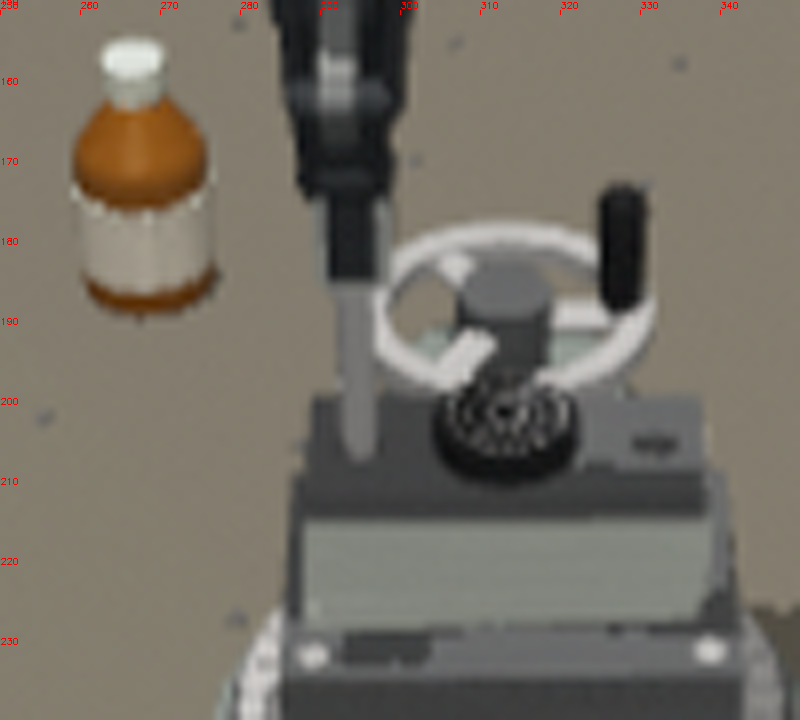

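play_rows(
  motion=[
    [[1,0,0,0.4,0,0,0],[1,0,0,0.8,0,0,0],[1,0,0,1.2,0,0,0],[1,0,0,1.6,0,0,0],[1,0,0,2,0,0,0],[1,0,0,2.4,0,0,0],[1,0,0,2.4,0,0,0]],
  ],
)

```text
t: 36.92
tool_pos: [0.6336, 0.1289, 0.1858]
tool_rot: [3.125, 0.298, -0.006]
contact_force: [-0.3, 1.1, -1.3]
opening: 0.0125
```

```bash
python3 - <<'E'
from h import *
mv((.633,.1293,.1505,10.9))
E
```

```text
t 36.92 pos [0.6336 0.1289 0.1858] psi 10.89 f [-0.3  1.1 -1.3] open 0.0125 q1 0.09 q6 1.47
(0.633, 0.1293, 0.1505, 10.9) -> [-0.04 -0.05  3.53] [ 0.1  0.2 -0. ]
```

Very low force. Continue to just above home.

play_rows(
  motion=[
    [[1,0,0,0.4,0,0,0],[1,0,0,0.8,0,0,0],[1,0,0,1.2,0,0,0],[1,0,0,1.6,0,0,0],[1,0,0,2,0,0,0],[1,0,0,2,0,0,0]],
  ],
)

```text
t: 37.67
tool_pos: [0.634, 0.1287, 0.1657]
tool_rot: [3.125, 0.298, -0.005]
contact_force: [1.7, 1.2, 1.3]
opening: 0.0126
```

```bash
python3 - <<'E'
from h import *
mv((.633,.1293,.1505,10.9))
E
```

```text
t 37.67 pos [0.634  0.1287 0.1657] psi 10.89 f [1.7 1.2 1.3] open 0.0126 q1 0.09 q6 1.47
(0.633, 0.1293, 0.1505, 10.9) -> [-0.08 -0.08  1.52] [ 0.1  0.2 -0. ]
```

play_rows(
  motion=[
    [[1,0,0,0.3,0,0,0],[1,0,0,0.6,0,0,0],[1,0,0,0.9,0,0,0],[1,0,0,1.1,0,0,0],[1,0,0,1.1,0,0,0]],
  ],
)

```text
t: 38.3
tool_pos: [0.6335, 0.1289, 0.1542]
tool_rot: [3.125, 0.298, -0.006]
contact_force: [0.8, 2.5, 1.4]
opening: 0.0126
```

```bash
python3 - <<'E'
from h import *
s=shot("side"); crop(s,250,150,350,240,8,"pics/c29.png")
mv((.633,.1293,.1505,10.9))
E
```

```text
t 38.35 pos [0.6336 0.1289 0.1542] psi 10.90 f [0.3 2.4 1.5] open 0.0127 q1 0.09 q6 1.47
(0.633, 0.1293, 0.1505, 10.9) -> [-0.05 -0.05  0.37] [ 0.1  0.2 -0. ]
```

View pics/c29.png

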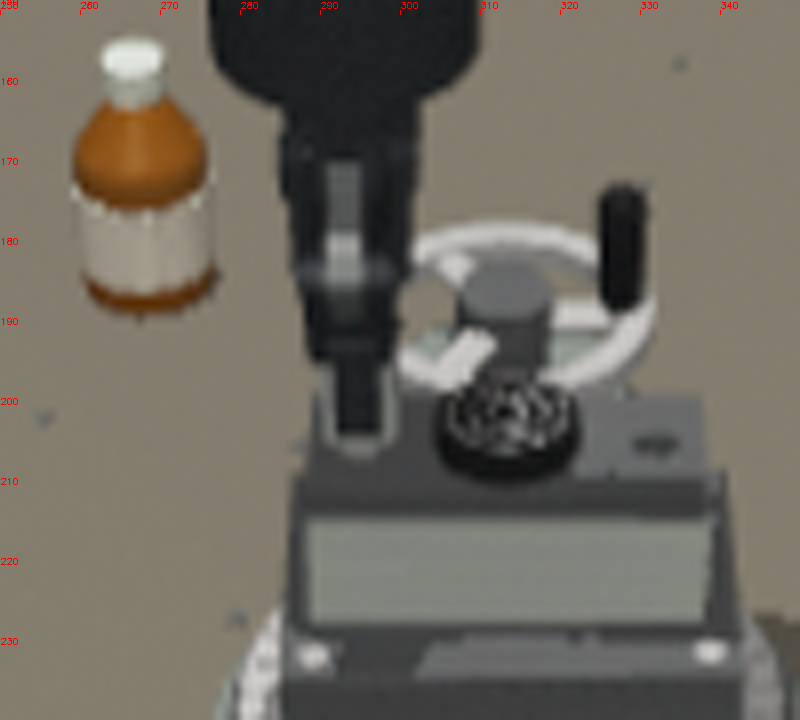

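play_rows(
  motion=[
    [[1,0,0,0.2,0,0,0],[1,0,0,0.35,0,0,0],[1,0,0,0.45,0,0,0],[1,0,0,0.5,0,0,0],[1,0,0,0.5,0,0,0]],
  ],
)

```text
t: 38.98
tool_pos: [0.6336, 0.1291, 0.1504]
tool_rot: [3.126, 0.298, -0.006]
contact_force: [-2.7, 3.1, 7.2]
opening: 0.0121
```

```bash
python3 - <<'E'
from h import *
mv((.633,.1293,.1505,10.9))
E
```

```text
t 38.98 pos [0.6336 0.1291 0.1504] psi 10.90 f [-2.7  3.1  7.2] open 0.0121 q1 0.09 q6 1.47
(0.633, 0.1293, 0.1505, 10.9) -> [-0.05 -0.03 -0.01] [0.1 0.2 0. ]
```

play_rows(
  motion=[
    [[1,0,0,0.1,0,0,0],[0.2,0,0,0.05,0,0,0],[-0.5,0,0,0,0,0,0],[-1,0,0,0,0,0,0],[-1,0,0,0,0,0,0],[-1,0,0,0,0,0,0],[-1,0,0,-3,0,0,0],[-1,0,0,-9,0,0,0],[-1,-15,-3,-9,0,0,0],[-1,-20,-3,-9,0,0,0],[-1,-20,-3,-9,0,0,0],[-1,-20,-3,-9,0,0,0],[-1,-20,-3,-9,0,0,0]],
  ],
)

```text
t: 40.6
tool_pos: [0.4313, 0.1209, 0.2415]
tool_rot: [3.125, 0.299, -0.003]
contact_force: [-0.6, -0.8, -0.3]
opening: 0.0857
```

```bash
python3 - <<'E'
from h import *
s=shot("side"); crop(s,270,180,350,310,6,"pics/c30.png")
t=shot("top"); crop(t,210,170,320,240,7,"pics/c31.png")
mv((.5115,.342,.24,10.9),(.5115,.342,.13,10.9))
E
```

```text
t 40.70 pos [0.4325 0.1209 0.2416] psi 10.90 f [0.2 0.2 0.4] open 0.0857 q1 0.11 q6 1.49
(0.5115, 0.342, 0.24, 10.9) -> [ 11.94 -20.22   0.09] [ 0.1  0.2 -0. ]
(0.5115, 0.342, 0.13, 10.9) -> [ 11.97 -20.24  11.09] [ 0.1  0.2 -0. ]
```

View pics/c30.png

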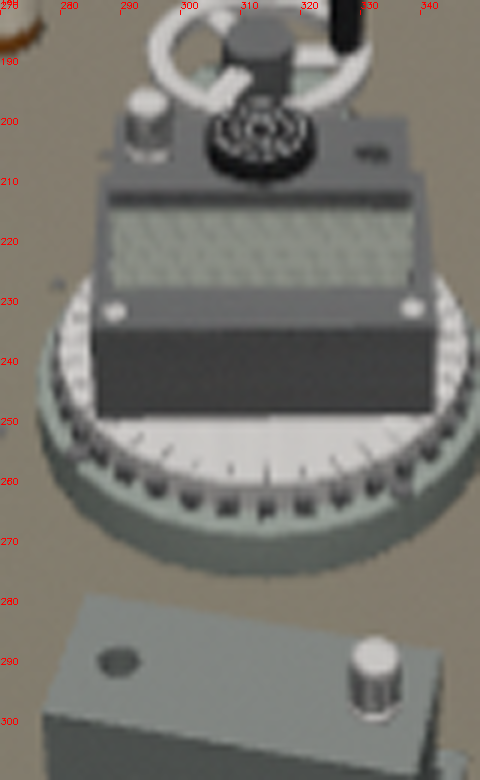

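View pics/c31.png

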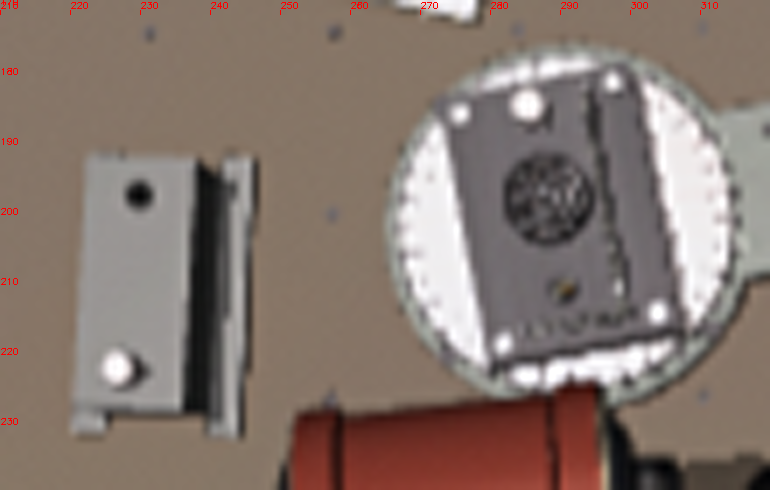

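```bash
python3 - <<'E'
from h import *
s=shot("side"); t=shot("top")
def bc(im,u,v,r,th=190): 
    g=im["color"].mean(2); 
    u0,v0=int(round(u)),int(round(v)); w=np.clip(g[v0-r:v0+r+1,u0-r:u0+r+1]-th,0,None); yy,xx=np.mgrid[-r:r+1,-r:r+1]; return [u0+(w*xx).sum()/w.sum(),v0+(w*yy).sum()/w.sum()]
a=bc(t,226.8,222,4); print(a,pix2plane(t,a,.108))
b=bc(s,332.3,289,4,150); print(b,pix2plane(s,[b],.108))
crop(s,300,275,350,310,12,"pics/c32.png")
mv()
E
```

```text
[np.float64(226.07003891050584), np.float64(222.00129701686123)] [[0.51033447 0.34280891 0.108     ]]
[np.float64(332.10053448714683), np.float64(288.8953932298295)] [[0.50999335 0.34230182 0.108     ]]
t 40.80 pos [0.4327 0.1209 0.2413] psi 10.89 f [-0.  -0.8 -0.1] open 0.0854 q1 0.11 q6 1.49
```

View pics/c32.png

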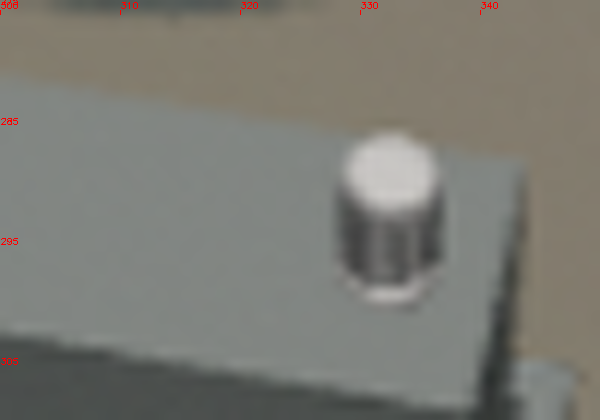

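play_rows(
  motion=[
    [[-1,11.75,-20.2,0,0,0,0],[-1,11.75,-20.2,0,0,0,0],[-1,11.75,-20.2,0,0,0,0],[-1,11.75,-20.2,0,0,0,0],[-1,11.75,-20.2,0,0,0,0],[-1,11.75,-20.2,5,0,0,0],[-1,11.75,-20.2,11,0,0,0],[-1,11.75,-20.2,11,0,0,0],[-1,11.75,-20.2,11,0,0,0],[-1,11.75,-20.2,11,0,0,0],[-1,11.75,-20.2,11,0,0,0]],
  ],
)

```text
t: 42.18
tool_pos: [0.511, 0.3418, 0.1334]
tool_rot: [3.127, 0.298, 0.001]
contact_force: [-0.4, 0.3, -0.5]
opening: 0.0854
```

```bash
python3 - <<'E'
from h import *
s=shot("side"); shot("side")
mv((.5097,.3415,.0875,10.9))
E
```

```text
t 42.27 pos [0.5103 0.3415 0.1322] psi 10.89 f [ 0.5 -0.2  0.1] open 0.0855 q1 0.47 q6 1.85
(0.5097, 0.3415, 0.0875, 10.9) -> [-0.05 -0.01  4.47] [ 0.   0.1 -0. ]
```

play_rows(
  motion=[
    [[-1,-0.05,0,3,0,0,0],[-1,-0.05,0,4.45,0,0,0],[-1,-0.05,0,4.45,0,0,0],[-1,-0.05,0,4.45,0,0,0],[-1,-0.05,0,4.45,0,0,0],[1,-0.05,0,4.45,0,0,0],[1,-0.05,0,4.45,0,0,0],[1,-0.05,0,4.45,0,0,0],[1,-0.05,0,4.45,0,0,0],[1,-0.05,0,4.45,0,0,0],[1,-0.05,0,4.45,0,0,0]],
  ],
)

```text
t: 43.65
tool_pos: [0.5099, 0.3415, 0.0881]
tool_rot: [3.127, 0.298, -0.001]
contact_force: [-1.0, -1.5, 4.1]
opening: 0.0127
```

```bash
python3 - <<'E'
from h import *
mv((.51,.3415,.27,10.9))
E
```

```text
t 43.65 pos [0.5099 0.3415 0.0881] psi 10.89 f [-1.  -1.5  4.1] open 0.0127 q1 0.47 q6 1.85
(0.51, 0.3415, 0.27, 10.9) -> [-1.000e-02  1.000e-02 -1.819e+01] [ 0.   0.1 -0. ]
```

play_rows(
  motion=[
    [[1,0,0,-4,0,0,0],[1,0,0,-9,0,0,0],[1,0,0,-14,0,0,0],[1,0,0,-18.2,0,0,0],[1,0,0,-18.2,0,0,0],[1,0,0,-18.2,0,0,0]],
  ],
)

```text
t: 44.4
tool_pos: [0.5095, 0.3413, 0.2684]
tool_rot: [3.126, 0.298, -0.005]
contact_force: [-0.3, -0.1, -1.4]
opening: 0.0123
```

```bash
python3 - <<'E'
from h import *
shot("side")
mv((.545,.1125,.27,10.9),(.545,.1125,.24,10.9))
E
```

```text
t 44.45 pos [0.5092 0.3412 0.2675] psi 10.89 f [ 0.   0.2 -1.8] open 0.0123 q1 0.47 q6 1.85
(0.545, 0.1125, 0.27, 10.9) -> [-0.8  23.13 -0.21] [ 0.1  0.3 -0. ]
(0.545, 0.1125, 0.24, 10.9) -> [-0.79 23.13  2.79] [ 0.1  0.3 -0. ]
```

play_rows(
  motion=[
    [[1,-0.8,23.1,-0.2,0,0,0],[1,-0.8,23.1,-0.2,0,0,0],[1,-0.8,23.1,-0.2,0,0,0],[1,-0.8,23.1,-0.2,0,0,0],[1,-0.8,23.1,-0.2,0,0,0],[1,-0.8,23.1,-0.2,0,0,0],[1,-0.8,23.1,1.8,0,0,0],[1,-0.8,23.1,2.8,0,0,0],[1,-0.8,23.1,2.8,0,0,0],[1,-0.8,23.1,2.8,0,0,0],[1,-0.8,23.1,2.8,0,0,0],[1,-0.8,23.1,2.8,0,0,0]],
  ],
)

```text
t: 45.95
tool_pos: [0.5451, 0.1127, 0.2405]
tool_rot: [3.125, 0.298, -0.006]
contact_force: [-0.4, -0.3, -1.0]
opening: 0.0125
```

```bash
python3 - <<'E'
from h import *
shot("top")
s=shot("side"); crop(s,270,150,370,240,8,"pics/c33.png")
mv((.545,.1125,.24,10.9))
from station import ctrl
p=np.array(ctrl.get_obs()["tool_pos"])
print(proj(s,[p,p-[0,0,.0595],p-[0,0,.0815],[.545,.1125,.145]]))
E
```

```text
t 46.05 pos [0.545  0.1127 0.2403] psi 10.88 f [ 0.2  0.3 -1.4] open 0.0126 q1 0.07 q6 1.45
(0.545, 0.1125, 0.24, 10.9) -> [-0.01  0.02  0.03] [ 0.1  0.2 -0. ]
[[332.7047059  171.60676431]
 [332.06890539 192.75240208]
 [331.84434187 200.19858766]
 [331.7298285  204.71836217]]
```

View pics/c33.png

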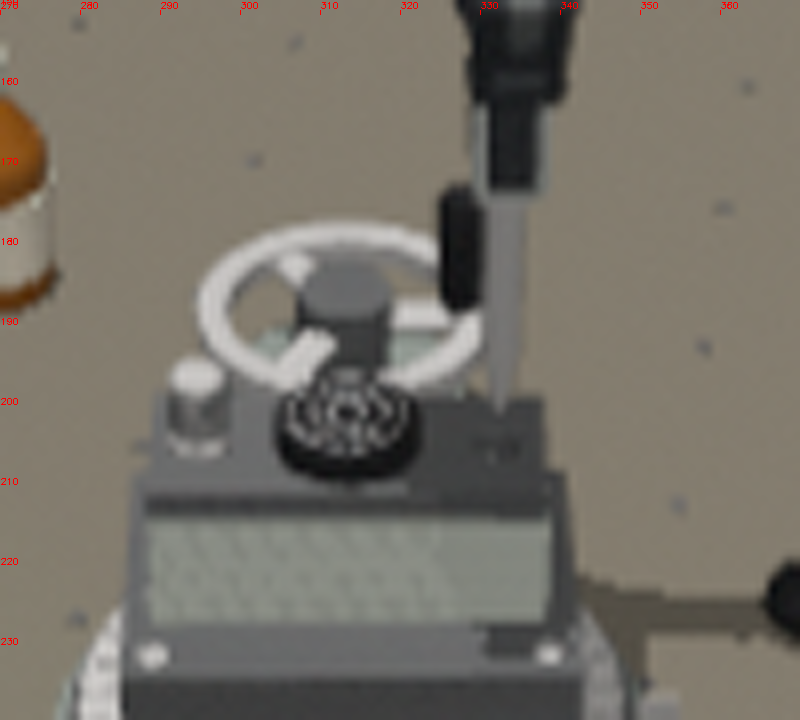

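play_rows(
  motion=[
    [[1,0.06,0,0,0,0,0],[1,0.06,0,0.5,0,0,0],[1,0.06,0,1,0,0,0],[1,0.06,0,1.5,0,0,0],[1,0.06,0,2,0,0,0],[1,0.06,0,2.5,0,0,0],[1,0.06,0,3,0,0,0],[1,0.06,0,3.5,0,0,0],[1,0.06,0,3.5,0,0,0]],
  ],
)

```text
t: 47.18
tool_pos: [0.5451, 0.1128, 0.2046]
tool_rot: [3.125, 0.298, -0.008]
contact_force: [1.1, 0.6, -0.5]
opening: 0.0123
```

```bash
python3 - <<'E'
from h import *
s=shot("side"); crop(s,270,150,370,240,8,"pics/c34.png")
mv((.545,.1125,.1505,10.9))
E
```

```text
t 47.23 pos [0.5454 0.1128 0.2051] psi 10.89 f [-0.1 -0.5 -1.3] open 0.0119 q1 0.07 q6 1.45
(0.545, 0.1125, 0.1505, 10.9) -> [-0.02  0.01  5.46] [ 0.1  0.3 -0. ]
```

View pics/c34.png

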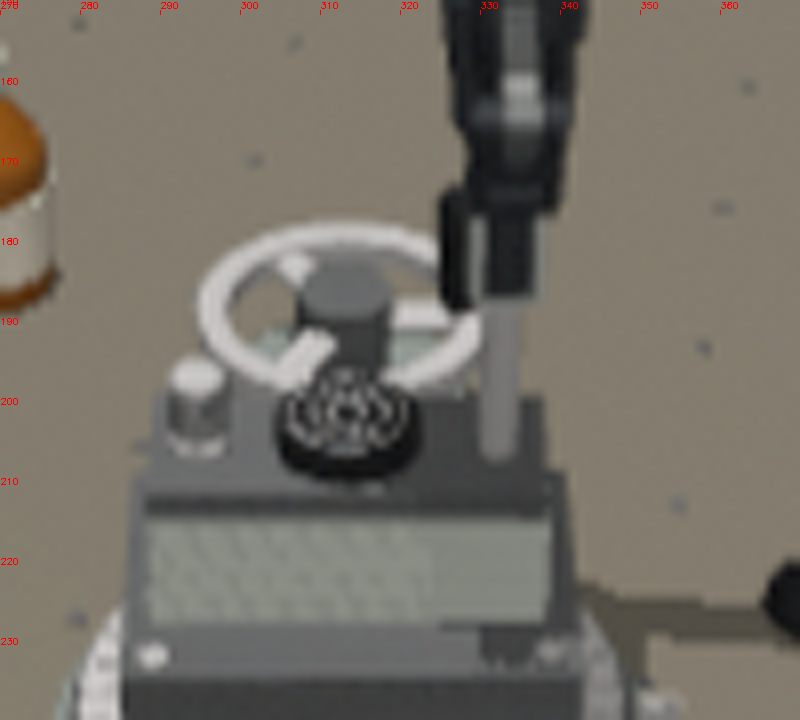

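In the hole. Continue down.

play_rows(
  motion=[
    [[1,0,0,0.4,0,0,0],[1,0,0,0.8,0,0,0],[1,0,0,1.2,0,0,0],[1,0,0,1.6,0,0,0],[1,0,0,2,0,0,0],[1,0,0,2.4,0,0,0],[1,0,0,2.8,0,0,0],[1,0,0,2.8,0,0,0]],
  ],
)

```text
t: 48.22
tool_pos: [0.5449, 0.1127, 0.1764]
tool_rot: [3.125, 0.298, -0.008]
contact_force: [-0.2, 1.0, -0.8]
opening: 0.0121
```

```bash
python3 - <<'E'
from h import *
mv((.545,.1125,.1505,10.9))
E
```

```text
t 48.23 pos [0.5449 0.1127 0.1764] psi 10.89 f [-0.2  1.  -0.8] open 0.0121 q1 0.07 q6 1.45
(0.545, 0.1125, 0.1505, 10.9) -> [0.02 0.02 2.59] [ 0.1  0.3 -0. ]
```

play_rows(
  motion=[
    [[1,0,0,0.4,0,0,0],[1,0,0,0.8,0,0,0],[1,0,0,1.1,0,0,0],[1,0,0,1.4,0,0,0],[1,0,0,1.4,0,0,0]],
  ],
)

```text
t: 48.85
tool_pos: [0.5449, 0.1125, 0.1621]
tool_rot: [3.125, 0.298, -0.008]
contact_force: [0.9, -0.2, -1.7]
opening: 0.0122
```

```bash
python3 - <<'E'
from h import *
mv((.545,.1125,.1505,10.9))
E
```

```text
t 48.85 pos [0.5449 0.1125 0.1621] psi 10.89 f [ 0.9 -0.2 -1.7] open 0.0122 q1 0.07 q6 1.45
(0.545, 0.1125, 0.1505, 10.9) -> [ 0.02 -0.    1.16] [ 0.1  0.3 -0. ]
```

play_rows(
  motion=[
    [[1,0,0,0.3,0,0,0],[1,0,0,0.6,0,0,0],[1,0,0,0.9,0,0,0],[1,0,0,1.1,0,0,0],[1,0,0,1.2,0,0,0],[1,0,0,1.3,0,0,0],[1,0,0,1.3,0,0,0]],
  ],
)

```text
t: 49.72
tool_pos: [0.5453, 0.1124, 0.151]
tool_rot: [3.125, 0.298, -0.007]
contact_force: [-3.2, 0.2, 6.9]
opening: 0.0127
```

```bash
python3 - <<'E'
from h import *
s=shot("side"); crop(s,270,150,370,240,8,"pics/c35.png")
mv((.545,.1125,.1505,10.9))
E
```

```text
t 49.77 pos [0.5453 0.1124 0.151 ] psi 10.89 f [-3.  -0.7  8. ] open 0.0125 q1 0.07 q6 1.45
(0.545, 0.1125, 0.1505, 10.9) -> [-0.03 -0.02  0.05] [ 0.1  0.3 -0. ]
```

View pics/c35.png

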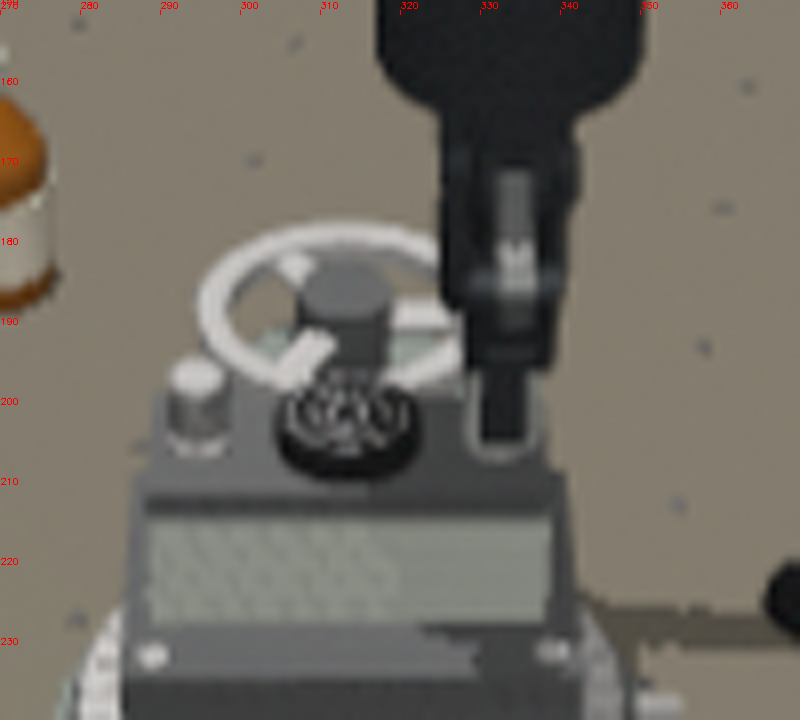

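play_rows(
  motion=[
    [[1,0,0,0.2,0,0,0],[1,0,0,0.3,0,0,0],[1,0,0,0.3,0,0,0],[1,0,0,0.3,0,0,0]],
  ],
)

```text
t: 50.28
tool_pos: [0.5457, 0.1125, 0.1509]
tool_rot: [3.125, 0.298, -0.006]
contact_force: [-5.0, -0.6, 12.2]
opening: 0.0121
```

```bash
python3 - <<'E'
from h import *
mv((.545,.1125,.2,10.9))
E
```

```text
t 50.27 pos [0.5457 0.1125 0.1509] psi 10.90 f [-5.  -0.6 12.2] open 0.0121 q1 0.07 q6 1.45
(0.545, 0.1125, 0.2, 10.9) -> [-0.08 -0.   -4.91] [ 0.1  0.2 -0. ]
```

play_rows(
  motion=[
    [[1,-0.05,0,0,0,0,0],[0.2,-0.05,0,0,0,0,0],[-0.5,-0.05,0,0,0,0,0],[-1,-0.05,0,0,0,0,0],[-1,0,0,0,0,0,0],[-1,0,0,0,0,0,0],[-1,0,0,-3,0,0,0],[-1,0,0,-8,0,0,0],[-1,-12,0,-8,0,0,0],[-1,-16,0,-8,0,0,0],[-1,-16,0,-8,0,0,0],[-1,-16,0,-8,0,0,0]],
  ],
)

```text
t: 51.78
tool_pos: [0.3876, 0.0823, 0.2317]
tool_rot: [3.124, 0.298, -0.002]
contact_force: [0.3, 0.3, 1.0]
opening: 0.0853
```

```bash
python3 - <<'E'
from h import *
s=shot("side"); crop(s,270,160,360,240,8,"pics/c36.png")
t=shot("top"); crop(t,260,165,370,235,7,"pics/c37.png")
mv()
E
```

```text
t 51.88 pos [0.3892 0.0825 0.232 ] psi 10.89 f [ 0.6 -0.4  0.9] open 0.0857 q1 0.02 q6 1.40
```

View pics/c36.png

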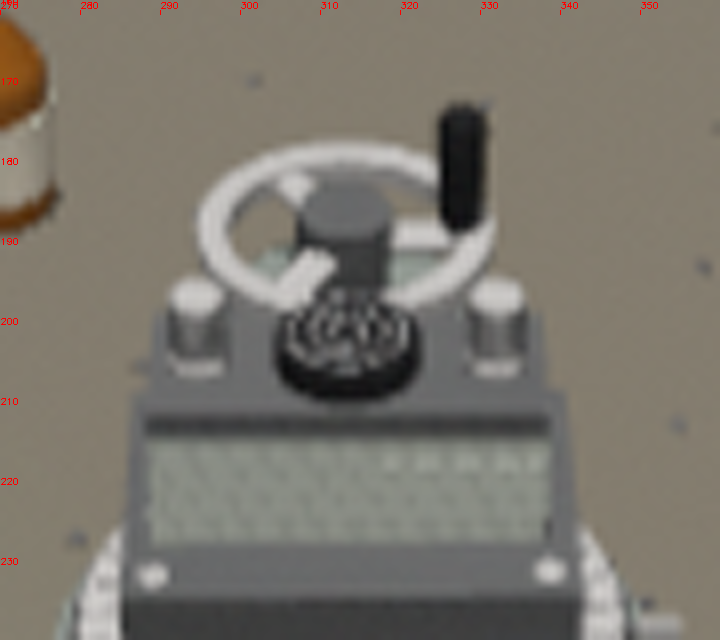

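View pics/c37.png

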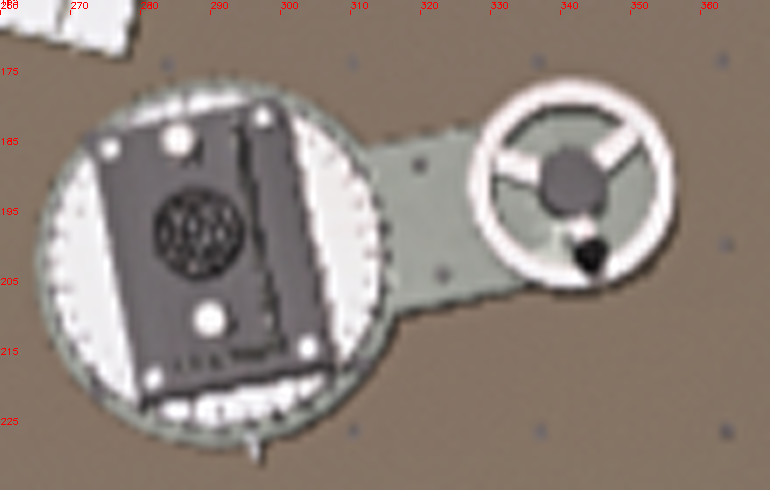

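```bash
python3 - <<'E'
from h import *
s=shot("side"); t=shot("top")
# rim fit: white pixels in top
th=np.linspace(0,2*np.pi,60)
from scipy.optimize import least_squares
m=(t["color"][172:211,322:361].astype(int).min(2)>190)
cs=cv2.findContours(m.astype(np.uint8),cv2.RETR_EXTERNAL,cv2.CHAIN_APPROX_NONE)[0]; c=max(cs,key=cv2.contourArea).reshape(-1,2)+[322,172]
P=pix2plane(t,c,.062)[:,:2]
r=least_squares(lambda q:np.hypot(*(P-q[:2]).T)-q[2],[P[:,0].mean(),P[:,1].mean(),.054],loss="soft_l1",f_scale=.001); print("hub top",r.x)
H=pix2plane(s,[(313.2,188.2)],.062)[0]; print("hub side",H)
E1=pix2plane(s,[(294.6,188),(331.75,188),(313.2,177.5),(313.2,198.9)],.062)[:,:2]; print(E1,E1[:2].mean(0),E1[2:].mean(0))
C=pix2plane(t,[(344.3,200.7)],.110); print("crank top",C, pix2plane(t,[(344.6,201.3)],.086))
print("crank side top",pix2plane(s,[(327.75,174.4)],.110),"mid",pix2plane(s,[(327.5,181.2)],.086), "foot",pix2plane(s,[(327.3,187.8)],.062))
crop(t,325,175,365,210,18,"pics/c38.png")
E
```

```text
hub top [ 0.62538937 -0.06586409  0.04600034]
hub side [ 0.62280622 -0.06403443  0.062     ]
[[ 0.67601225 -0.0555195 ]
 [ 0.57002702 -0.07452861]
 [ 0.63281298 -0.11904616]
 [ 0.61350103 -0.01286636]] [ 0.62301964 -0.06502406] [ 0.623157   -0.06595626]
crank top [[ 0.58324229 -0.07412763  0.11      ]] [[ 0.58364329 -0.07605032  0.086     ]]
crank side top [[ 0.58211765 -0.0709762   0.11      ]] mid [[ 0.58255608 -0.0720168   0.086     ]] foot [[ 0.58289421 -0.07324527  0.062     ]]
```

View pics/c38.png

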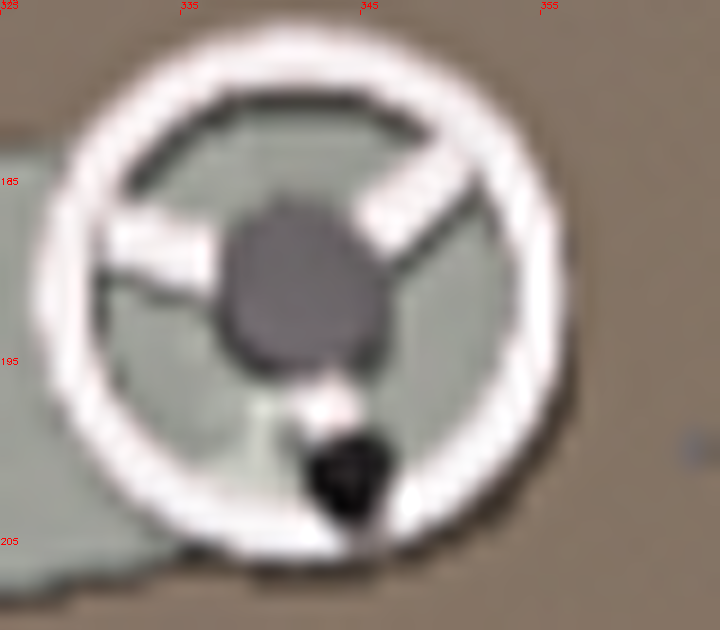

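```bash
python3 - <<'E'
from h import *
t=shot("top")
print(pix2plane(t,[(341.5,191.2),(341.55,191.4)],.062))
mv((.5825,-.073,.22,10.9),(.5825,-.073,.14,10.9))
E
```

```text
[[ 0.62320315 -0.06599383  0.062     ]
 [ 0.6224686  -0.06616949  0.062     ]]
t 52.02 pos [0.3895 0.0826 0.2316] psi 10.90 f [ 0.9 -0.4 -0.4] open 0.0855 q1 0.02 q6 1.40
(0.5825, -0.073, 0.22, 10.9) -> [16.01 18.92  1.14] [0.1 0.2 0. ]
(0.5825, -0.073, 0.14, 10.9) -> [16.04 18.9   9.14] [0.1 0.2 0. ]
```

play_rows(
  motion=[
    [[-1,16,18.9,1.1,0,0,0],[-1,16,18.9,1.1,0,0,0],[-1,16,18.9,1.1,0,0,0],[-1,16,18.9,1.1,0,0,0],[-1,16,18.9,1.1,0,0,0],[-1,16,18.9,6,0,0,0],[-1,16,18.9,9.1,0,0,0],[-1,16,18.9,9.1,0,0,0],[-1,16,18.9,9.1,0,0,0],[-1,16,18.9,9.1,0,0,0],[-1,16,18.9,9.1,0,0,0]],
  ],
)

```text
t: 53.4
tool_pos: [0.583, -0.0732, 0.1422]
tool_rot: [3.124, 0.298, -0.002]
contact_force: [0.8, -0.2, -0.7]
opening: 0.0855
```

```bash
python3 - <<'E'
from h import *
s=shot("side");s=shot("side"); crop(s,270,110,370,210,7,"pics/c39.png")
mv((.5825,-.073,.073,10.9))
from station import ctrl
p=np.array(ctrl.get_obs()["tool_pos"])
a=np.radians(10.9);v=np.array([-np.sin(a),np.cos(a),0])
print(proj(s,[p,p+.045*v+[0,0,.013],p-.045*v+[0,0,.013],[.5825,-.072,.11],[.5825,-.072,.062]]))
E
```

```text
t 53.50 pos [ 0.5825 -0.0731  0.1415] psi 10.90 f [-0.9 -0.8  0.5] open 0.0852 q1 -0.25 q6 1.13
(0.5825, -0.073, 0.073, 10.9) -> [ 0.02 -0.04  6.85] [0.2 0.1 0. ]
[[327.92324666 164.53102637]
 [328.66651303 169.27378834]
 [327.39399461 152.35004003]
 [327.67116336 174.1918717 ]
 [327.369122   188.05655141]]
```

View pics/c39.png

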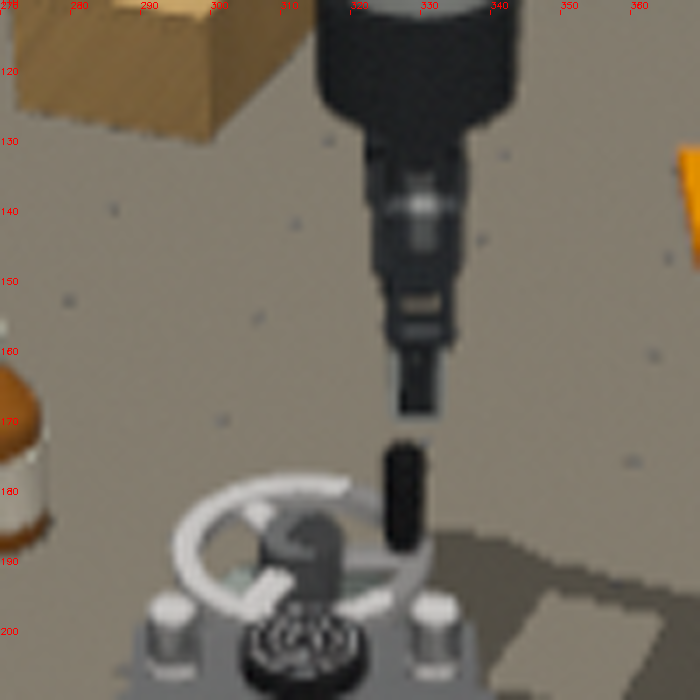

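play_rows(
  motion=[
    [[-1,0.27,0,3,0,0,0],[-1,0.27,0,5,0,0,0],[-1,0.27,0,6.8,0,0,0],[-1,0.27,0,6.8,0,0,0],[-1,0.27,0,6.8,0,0,0],[-1,0.27,0,6.8,0,0,0],[-1,0.27,0,6.8,0,0,0]],
  ],
)

```text
t: 54.38
tool_pos: [0.5856, -0.073, 0.0743]
tool_rot: [3.124, 0.298, -0.001]
contact_force: [-0.4, 0.2, -0.0]
opening: 0.0857
```

```bash
python3 - <<'E'
from h import *
s=shot("side"); crop(s,270,110,370,210,7,"pics/c40.png")
mv((.585,-.073,.073,10.9))
E
```

```text
t 54.42 pos [ 0.5855 -0.073   0.0742] psi 10.91 f [ 0.3  0.1 -0.5] open 0.0854 q1 -0.25 q6 1.13
(0.585, -0.073, 0.073, 10.9) -> [-0.05 -0.01  0.12] [0.2 0.1 0. ]
```

View pics/c40.png

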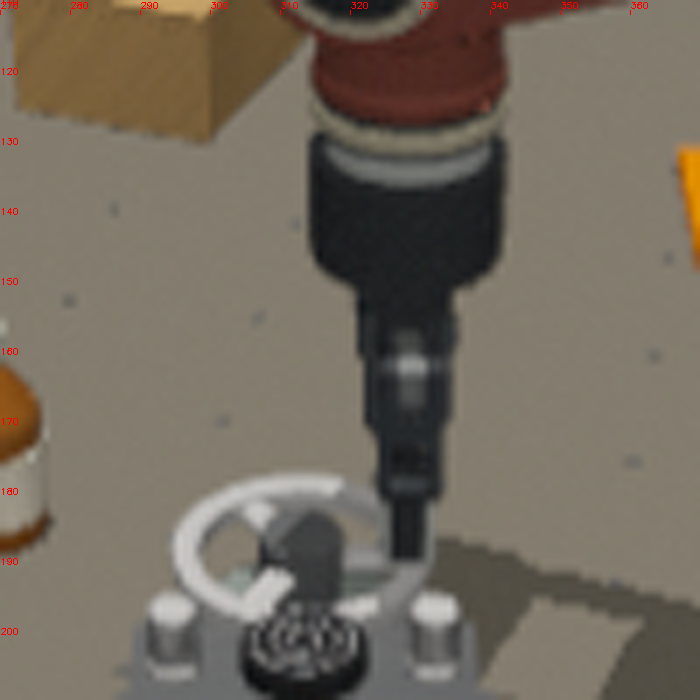

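play_rows(
  motion=[
    [[0,0,0,0.1,0,0,0],[1,0,0,0.1,0,0,0],[1,0,0,0.1,0,0,0],[1,0,0,0.1,0,0,0],[1,0,0,0.1,0,0,0],[1,0,0,0.1,0,0,0]],
  ],
  newtons=40,
)

```text
t: 55.18
tool_pos: [0.5855, -0.0731, 0.0733]
tool_rot: [3.124, 0.298, -0.002]
contact_force: [-0.5, -1.1, 1.4]
opening: 0.0171
```

```bash
cat > circ.py <<'E'
from h import *
import sys
from station import ctrl
def rows(hub,deg_total,n,p=None):
    o=ctrl.get_obs(); p=np.array(o["tool_pos"]); R=Ro.from_rotvec(o["tool_rot"]).as_matrix()
    th0=np.arctan2(p[1]-hub[1],p[0]-hub[0]); print("r",np.hypot(*(p[:2]-hub)),"th0",np.degrees(th0))
    for i in range(1,n+1):
        th=th0-np.radians(deg_total)*i/n
        g=np.array([hub[0]+.042*np.cos(th),hub[1]+.042*np.sin(th),.073])
        d=R.T@(g-p)*100; print("[1, %.2f, %.2f, %.2f, 0, 0, 0],"%tuple(d),end=" ")
    print()
E
python3 - <<'E'
from circ import *
shot("side")
mv()
rows(np.array([.6262,-.0665]),90,6)
E
```

```text
t 55.23 pos [ 0.5855 -0.0731  0.0733] psi 10.90 f [-1.3 -1.1  0.9] open 0.0171 q1 -0.25 q6 1.13
r 0.04118882575053764 th0 -170.82213583506277
[1, 0.09, -1.08, 0.03, 0, 0, 0], [1, 0.54, -2.08, 0.02, 0, 0, 0], [1, 1.24, -2.93, 0.02, 0, 0, 0], [1, 2.13, -3.57, 0.01, 0, 0, 0], [1, 3.15, -3.96, 0.01, 0, 0, 0], [1, 4.24, -4.07, 0.01, 0, 0, 0],
```

play_rows(
  motion=[
    [[1,0.1,-1.1,0,0,0,0],[1,0.55,-2.1,0,0,0,0],[1,1.25,-2.95,0,0,0,0],[1,2.15,-3.6,0,0,0,0],[1,3.15,-3.95,0,0,0,0],[1,4.25,-4.05,0,0,0,0],[1,4.25,-4.05,0,0,0,0],[1,4.25,-4.05,0,0,0,0]],
  ],
)

```text
t: 56.22
tool_pos: [0.6201, -0.0246, 0.0733]
tool_rot: [3.125, 0.298, -0.0]
contact_force: [0.7, 2.5, 1.9]
opening: 0.0167
```

```bash
python3 - <<'E'
from circ import *
t=shot("top");mv()
rows(np.array([.6262,-.0665]),90,6)
crop(t,240,150,370,230,6,"pics/c41.png")
E
```

```text
t 56.27 pos [ 0.6198 -0.0246  0.0733] psi 10.89 f [0.9 3.4 3.1] open 0.0170 q1 -0.16 q6 1.22
r 0.04236795861698394 th0 98.62940498341146
[1, 1.08, 0.22, 0.03, 0, 0, 0], [1, 2.07, 0.68, 0.03, 0, 0, 0], [1, 2.92, 1.38, 0.03, 0, 0, 0], [1, 3.55, 2.28, 0.03, 0, 0, 0], [1, 3.93, 3.31, 0.03, 0, 0, 0], [1, 4.03, 4.40, 0.04, 0, 0, 0],
```

View pics/c41.png

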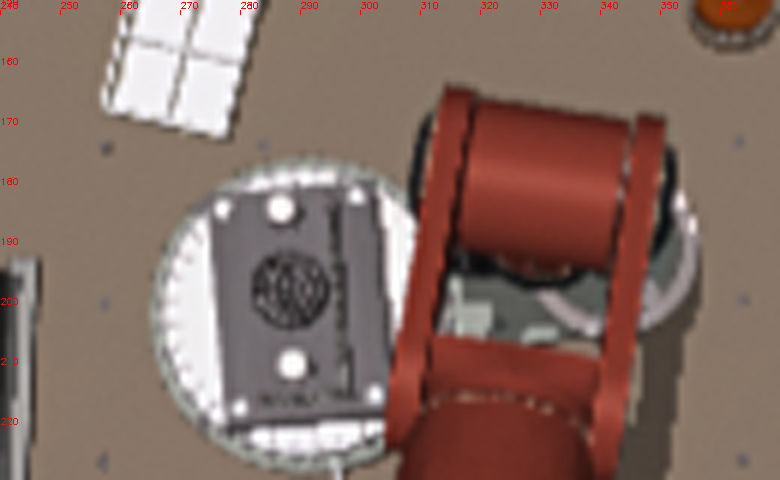

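```bash
python3 - <<'E'
from circ import *
mv()
rows(np.array([.6262,-.0662]),288,18)
E
```

```text
t 56.27 pos [ 0.6198 -0.0246  0.0733] psi 10.89 f [0.9 3.4 3.1] open 0.0170 q1 -0.16 q6 1.22
r 0.04207137884478685 th0 98.69070665104604
[1, 1.15, 0.21, 0.03, 0, 0, 0], [1, 2.20, 0.73, 0.03, 0, 0, 0], [1, 3.07, 1.52, 0.03, 0, 0, 0], [1, 3.68, 2.51, 0.03, 0, 0, 0], [1, 4.00, 3.63, 0.03, 0, 0, 0], [1, 4.00, 4.80, 0.04, 0, 0, 0], [1, 3.67, 5.93, 0.04, 0, 0, 0], [1, 3.05, 6.91, 0.04, 0, 0, 0], [1, 2.18, 7.69, 0.05, 0, 0, 0], [1, 1.12, 8.20, 0.05, 0, 0, 0], [1, -0.03, 8.40, 0.05, 0, 0, 0], [1, -1.19, 8.28, 0.05, 0, 0, 0], [1, -2.27, 7.83, 0.05, 0, 0, 0], [1, -3.19, 7.11, 0.05, 0, 0, 0], [1, -3.88, 6.16, 0.05, 0, 0, 0], [1, -4.27, 5.06, 0.04, 0, 0, 0], [1, -4.35, 3.90, 0.04, 0, 0, 0], [1, -4.10, 2.75, 0.04, 0, 0, 0],
```

play_rows(
  motion=[
    [[1,1.15,0.2,0,0,0,0],[1,2.2,0.75,0,0,0,0],[1,3.05,1.5,0,0,0,0],[1,3.7,2.5,0,0,0,0],[1,4.0,3.65,0,0,0,0],[1,4.0,4.8,0,0,0,0],[1,3.65,5.95,0,0,0,0],[1,3.05,6.9,0,0,0,0],[1,2.2,7.7,0,0,0,0],[1,1.1,8.2,0,0,0,0],[1,-0.05,8.4,0,0,0,0],[1,-1.2,8.3,0,0,0,0],[1,-2.25,7.85,0,0,0,0],[1,-3.2,7.1,0,0,0,0],[1,-3.9,6.15,0,0,0,0],[1,-4.25,5.05,0,0,0,0],[1,-4.35,3.9,0,0,0,0],[1,-4.1,2.75,0,0,0,0],[1,-4.1,2.75,0,0,0,0]],
  ],
)

```text
t: 58.65
tool_pos: [0.5853, -0.059, 0.0733]
tool_rot: [3.123, 0.3, 0.004]
contact_force: [7.3, 0.5, -4.3]
opening: 0.017
```

```bash
python3 - <<'E'
from circ import *
s=shot("side");mv()
rows(np.array([.6262,-.0662]),360,18)
crop(s,260,100,370,230,6,"pics/c42.png")
E
```

```text
t 58.70 pos [ 0.5853 -0.0592  0.0733] psi 10.95 f [ 6.9 -0.7 -3.6] open 0.0172 q1 -0.23 q6 1.16
r 0.041492060826280444 th0 170.26412157686937
[1, 0.70, -1.27, 0.03, 0, 0, 0], [1, 1.83, -2.20, 0.03, 0, 0, 0], [1, 3.20, -2.68, 0.03, 0, 0, 0], [1, 4.66, -2.66, 0.03, 0, 0, 0], [1, 6.02, -2.15, 0.04, 0, 0, 0], [1, 7.13, -1.20, 0.04, 0, 0, 0], [1, 7.85, 0.08, 0.05, 0, 0, 0], [1, 8.08, 1.52, 0.06, 0, 0, 0], [1, 7.81, 2.95, 0.06, 0, 0, 0], [1, 7.07, 4.20, 0.07, 0, 0, 0], [1, 5.94, 5.13, 0.07, 0, 0, 0], [1, 4.56, 5.61, 0.07, 0, 0, 0], [1, 3.10, 5.59, 0.06, 0, 0, 0], [1, 1.74, 5.08, 0.06, 0, 0, 0], [1, 0.63, 4.13, 0.05, 0, 0, 0], [1, -0.08, 2.85, 0.05, 0, 0, 0], [1, -0.32, 1.42, 0.04, 0, 0, 0], [1, -0.05, -0.02, 0.03, 0, 0, 0],
```

View pics/c42.png

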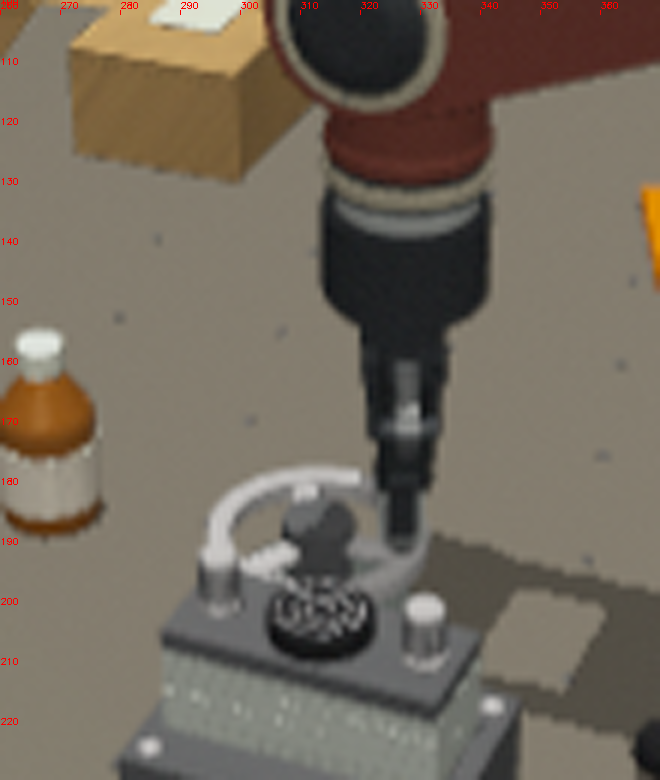

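```bash
python3 - <<'E'
from circ import *
mv()
rows(np.array([.627,-.0662]),360,18)
E
```

```text
t 58.70 pos [ 0.5853 -0.0592  0.0733] psi 10.95 f [ 6.9 -0.7 -3.6] open 0.0172 q1 -0.23 q6 1.16
r 0.04228075547692747 th0 170.4474505710009
[1, 0.77, -1.25, 0.03, 0, 0, 0], [1, 1.89, -2.17, 0.03, 0, 0, 0], [1, 3.27, -2.66, 0.03, 0, 0, 0], [1, 4.73, -2.65, 0.03, 0, 0, 0], [1, 6.09, -2.14, 0.04, 0, 0, 0], [1, 7.20, -1.19, 0.04, 0, 0, 0], [1, 7.92, 0.08, 0.05, 0, 0, 0], [1, 8.16, 1.52, 0.06, 0, 0, 0], [1, 7.89, 2.95, 0.06, 0, 0, 0], [1, 7.15, 4.21, 0.07, 0, 0, 0], [1, 6.03, 5.14, 0.07, 0, 0, 0], [1, 4.65, 5.62, 0.07, 0, 0, 0], [1, 3.19, 5.61, 0.06, 0, 0, 0], [1, 1.83, 5.10, 0.06, 0, 0, 0], [1, 0.72, 4.15, 0.05, 0, 0, 0], [1, 0.00, 2.88, 0.05, 0, 0, 0], [1, -0.24, 1.44, 0.04, 0, 0, 0], [1, 0.03, 0.01, 0.03, 0, 0, 0],
```

play_rows(
  motion=[
    [[1,0.75,-1.25,0,0,0,0],[1,1.9,-2.15,0,0,0,0],[1,3.25,-2.65,0,0,0,0],[1,4.75,-2.65,0,0,0,0],[1,6.1,-2.15,0,0,0,0],[1,7.2,-1.2,0,0,0,0],[1,7.9,0.1,0,0,0,0],[1,8.15,1.5,0,0,0,0],[1,7.9,2.95,0,0,0,0],[1,7.15,4.2,0,0,0,0],[1,6.05,5.15,0,0,0,0],[1,4.65,5.6,0,0,0,0],[1,3.2,5.6,0,0,0,0],[1,1.85,5.1,0,0,0,0],[1,0.7,4.15,0,0,0,0],[1,0,2.9,0,0,0,0],[1,-0.25,1.45,0,0,0,0],[1,0.05,0,0,0,0,0],[1,0.05,0,0,0,0,0]],
  ],
)

```text
t: 61.08
tool_pos: [0.5856, -0.0581, 0.0733]
tool_rot: [3.123, 0.302, 0.003]
contact_force: [1.0, 0.9, -2.6]
opening: 0.0172
```

```bash
python3 - <<'E'
from circ import *
mv()
rows(np.array([.627,-.0662]),360,18)
s=shot("side")
crop(s,260,100,370,230,6,"pics/c43.png")
E
```

```text
t 61.08 pos [ 0.5856 -0.0581  0.0733] psi 11.03 f [ 1.   0.9 -2.6] open 0.0172 q1 -0.22 q6 1.16
r 0.042175839026822766 th0 168.9022875459768
[1, 0.79, -1.23, 0.03, 0, 0, 0], [1, 1.94, -2.12, 0.03, 0, 0, 0], [1, 3.33, -2.57, 0.03, 0, 0, 0], [1, 4.79, -2.52, 0.03, 0, 0, 0], [1, 6.14, -1.97, 0.04, 0, 0, 0], [1, 7.22, -0.99, 0.04, 0, 0, 0], [1, 7.90, 0.30, 0.05, 0, 0, 0], [1, 8.10, 1.74, 0.06, 0, 0, 0], [1, 7.80, 3.17, 0.06, 0, 0, 0], [1, 7.02, 4.41, 0.06, 0, 0, 0], [1, 5.87, 5.30, 0.07, 0, 0, 0], [1, 4.48, 5.75, 0.07, 0, 0, 0], [1, 3.02, 5.69, 0.06, 0, 0, 0], [1, 1.67, 5.15, 0.06, 0, 0, 0], [1, 0.59, 4.17, 0.05, 0, 0, 0], [1, -0.09, 2.88, 0.05, 0, 0, 0], [1, -0.29, 1.43, 0.04, 0, 0, 0], [1, 0.02, 0.01, 0.03, 0, 0, 0],
```

View pics/c43.png

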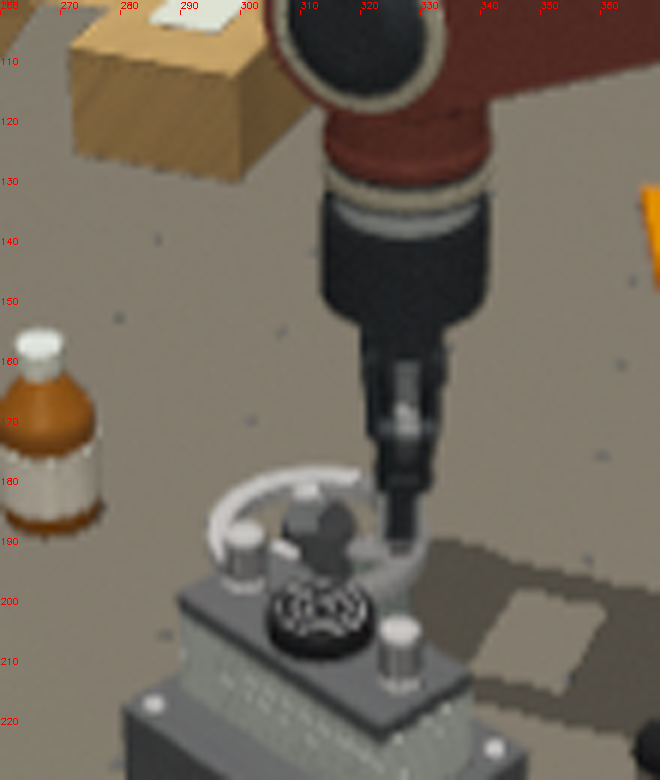

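play_rows(
  motion=[
    [[1,0.8,-1.25,0,0,0,0],[1,1.95,-2.1,0,0,0,0],[1,3.35,-2.55,0,0,0,0],[1,4.8,-2.5,0,0,0,0],[1,6.15,-1.95,0,0,0,0],[1,7.2,-1,0,0,0,0],[1,7.9,0.3,0,0,0,0],[1,8.1,1.75,0,0,0,0],[1,7.8,3.15,0,0,0,0],[1,7,4.4,0,0,0,0],[1,5.85,5.3,0,0,0,0],[1,4.5,5.75,0,0,0,0],[1,3,5.7,0,0,0,0],[1,1.65,5.15,0,0,0,0],[1,0.6,4.15,0,0,0,0],[1,-0.1,2.9,0,0,0,0],[1,-0.3,1.45,0,0,0,0],[1,0,0,0,0,0,0],[1,0,0,0,0,0,0]],
  ],
)

```text
t: 63.5
tool_pos: [0.5857, -0.0576, 0.0734]
tool_rot: [3.123, 0.303, 0.004]
contact_force: [1.9, 1.3, -5.1]
opening: 0.0171
```

```bash
python3 - <<'E'
from circ import *
mv()
o=ctrl.get_obs();p=o["tool_pos"]; th=np.degrees(np.arctan2(p[1]+.0662,p[0]-.627))%360
# initial angle with the same hub: start TCP .5855,-.0731
th_s=np.degrees(np.arctan2(-.0731+.0662,.5855-.627))%360
print(th,th_s, 360-(th_s-th))
rows(np.array([.627,-.0662]),360-(th_s-th),18)
E
```

```text
t 63.50 pos [ 0.5857 -0.0576  0.0734] psi 11.07 f [ 1.9  1.3 -5.1] open 0.0171 q1 -0.22 q6 1.16
168.29968369198951 189.43993229923447 338.859751392755
r 0.04218962395485088 th0 168.29968369198951
[1, 0.75, -1.16, 0.04, 0, 0, 0], [1, 1.82, -2.02, 0.03, 0, 0, 0], [1, 3.11, -2.49, 0.04, 0, 0, 0], [1, 4.48, -2.53, 0.04, 0, 0, 0], [1, 5.79, -2.11, 0.04, 0, 0, 0], [1, 6.90, -1.30, 0.05, 0, 0, 0], [1, 7.68, -0.17, 0.05, 0, 0, 0], [1, 8.06, 1.15, 0.06, 0, 0, 0], [1, 8.00, 2.52, 0.06, 0, 0, 0], [1, 7.49, 3.80, 0.07, 0, 0, 0], [1, 6.60, 4.84, 0.07, 0, 0, 0], [1, 5.42, 5.54, 0.07, 0, 0, 0], [1, 4.07, 5.83, 0.07, 0, 0, 0], [1, 2.71, 5.66, 0.07, 0, 0, 0], [1, 1.47, 5.07, 0.06, 0, 0, 0], [1, 0.49, 4.10, 0.05, 0, 0, 0], [1, -0.12, 2.87, 0.05, 0, 0, 0], [1, -0.31, 1.51, 0.04, 0, 0, 0],
```

play_rows(
  motion=[
    [[1,0.75,-1.15,0,0,0,0],[1,1.8,-2,0,0,0,0],[1,3.1,-2.5,0,0,0,0],[1,4.5,-2.55,0,0,0,0],[1,5.8,-2.1,0,0,0,0],[1,6.9,-1.3,0,0,0,0],[1,7.7,-0.15,0,0,0,0],[1,8.05,1.15,0,0,0,0],[1,8,2.5,0,0,0,0],[1,7.5,3.8,0,0,0,0],[1,6.6,4.85,0,0,0,0],[1,5.4,5.55,0,0,0,0],[1,4.05,5.85,0,0,0,0],[1,2.7,5.65,0,0,0,0],[1,1.45,5.05,0,0,0,0],[1,0.5,4.1,0,0,0,0],[1,-0.1,2.9,0,0,0,0],[1,-0.3,1.5,0,0,0,0],[1,-0.3,1.5,0,0,0,0],[1,-0.3,1.5,0,0,0,0]],
  ],
)

```text
t: 66.0
tool_pos: [0.5854, -0.0726, 0.0734]
tool_rot: [3.123, 0.303, 0.003]
contact_force: [1.6, 1.0, -6.6]
opening: 0.0167
```

```bash
python3 - <<'E'
from circ import *
t=shot("top");t=shot("top");s=shot("side")
mv((.585,-.073,.073,10.9))
o=ctrl.get_obs();p=o["tool_pos"]; print(np.degrees(np.arctan2(p[1]+.0662,p[0]-.627))%360)
crop(t,240,150,370,240,6,"pics/c44.png")
crop(s,250,140,370,260,6,"pics/c45.png")
E
```

```text
t 66.15 pos [ 0.5855 -0.073   0.0734] psi 11.06 f [ 1.8  1.3 -7.1] open 0.0168 q1 -0.25 q6 1.13
(0.585, -0.073, 0.073, 10.9) -> [-0.05 -0.01  0.04] [ 0.2 -0.1  0.2]
189.32222549976643
```

View pics/c44.png

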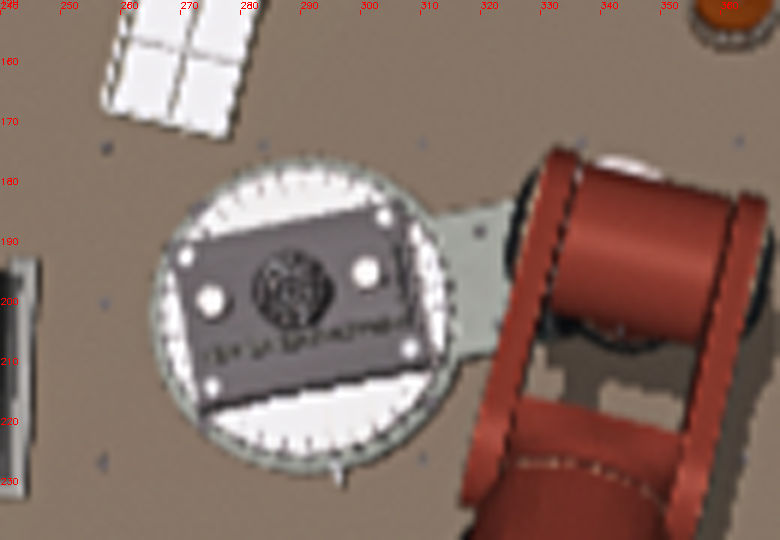

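View pics/c45.png

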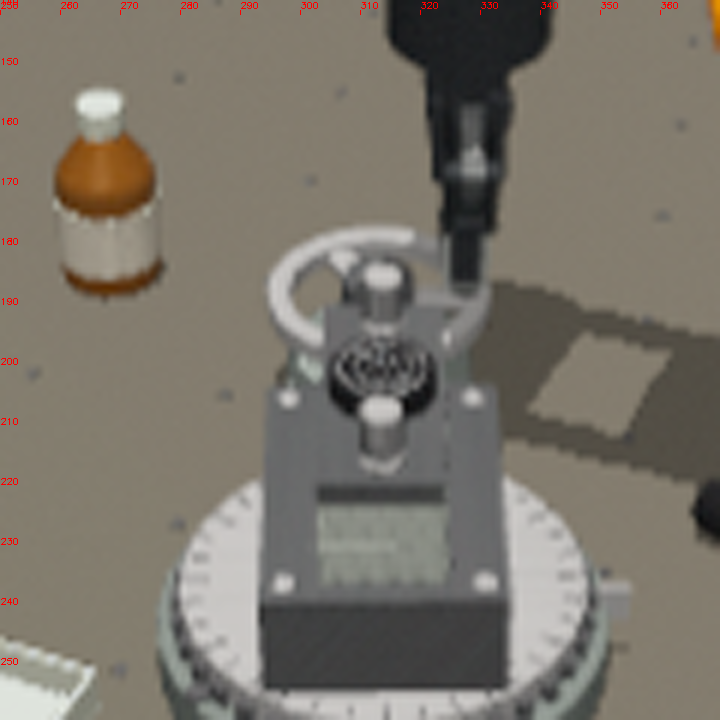

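```bash
python3 - <<'E'
from h import *
t=shot("top")
bt=[blob(t,*p,2,bright) for p in [(303.,186),(307.5,207.8),(275.,214.2),(270.5,192.7)]]
P=pix2plane(t,bt,.095)[:,:2]; d=P[0]+P[1]-P[2]-P[3]; e=P[0]+P[3]-P[1]-P[2]
print(np.round(bt,1),P.mean(0),np.degrees(np.arctan2(d[1],d[0])),np.degrees(np.arctan2(e[1],e[0])))
mv()
E
```

```text
[[303.6 185.6]
 [307.9 207.6]
 [274.8 214. ]
 [270.4 192.4]] [0.58883791 0.12167854] -78.96504072423414 11.491088453706778
t 66.20 pos [ 0.5855 -0.0731  0.0734] psi 11.06 f [ 1.   1.  -6.1] open 0.0169 q1 -0.25 q6 1.13
```

play_rows(
  motion=[
    [[0,0,0,0,0,0,0],[-1,0,0,0,0,0,0],[-1,0,0,0,0,0,0],[-1,0,0,0,0,0,0],[-1,0,0,0,0,0,0],[-1,0,0,-3,0,0,0],[-1,0,0,-9,0,0,0],[-1,0,0,-14,0,0,0],[-1,-16,5,-16,0,0,0],[-1,-20,10,-16,0,0,0],[-1,-20,10,-16,0,0,0],[-1,-20,10,-16,0,0,0],[-1,-20,10,-16,0,0,0],[-1,-20,10,-16,0,0,0]],
  ],
)

```text
t: 67.95
tool_pos: [0.4083, -0.2089, 0.2335]
tool_rot: [3.124, 0.302, 0.004]
contact_force: [0.4, -1.0, -0.2]
opening: 0.0854
```

```bash
python3 - <<'E'
from h import *
t=shot("top");s=shot("side"); mv()
crop(t,250,160,370,230,6,"pics/c46.png")
cv2.imwrite("pics/side9.png",s["color"][:,:,::-1])
cv2.imwrite("pics/top9.png",t["color"][:,:,::-1])
crop(s,270,160,370,260,7,"pics/c47.png")
bt=[blob(t,*p,2,bright) for p in [(303.,186),(307.5,207.8),(275.,214.2),(270.5,192.7)]]
P=pix2plane(t,bt,.095)[:,:2]; d=P[0]+P[1]-P[2]-P[3]; print(np.degrees(np.arctan2(d[1],d[0])))
E
```

```text
t 68.05 pos [ 0.4086 -0.2084  0.2333] psi 11.14 f [-0.3 -0.  -0.4] open 0.0860 q1 -0.63 q6 0.74
-78.71306023511198
```

View pics/c46.png

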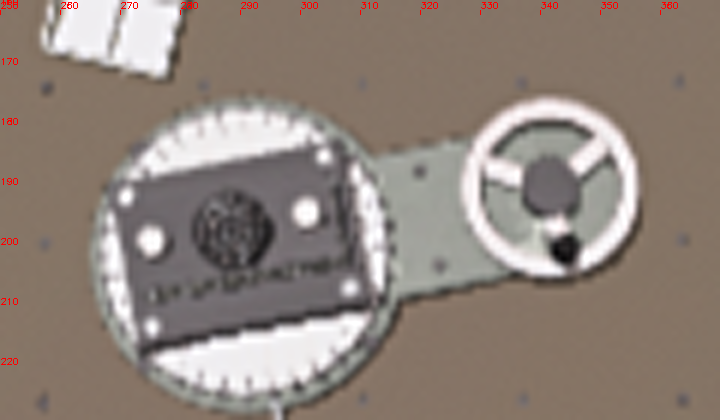

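View pics/c47.png

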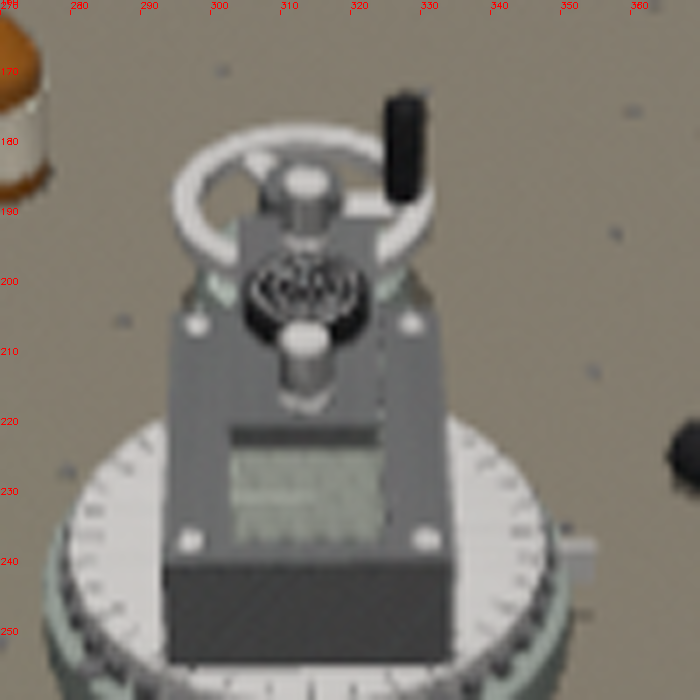

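View pics/side9.png

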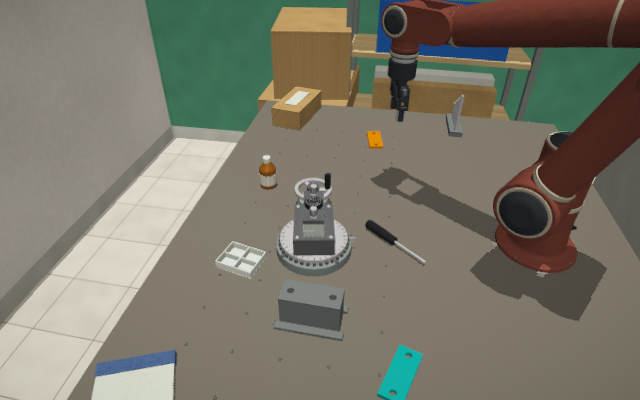

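View pics/top9.png

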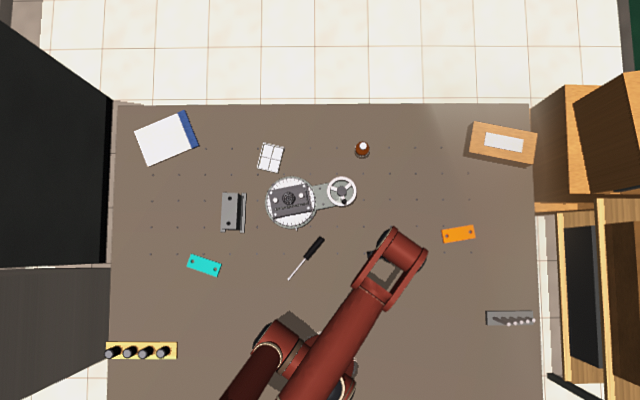

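```bash
python3 - <<'E'
from h import *
t=shot("top"); s=shot("side")
a=np.load("pics/top1.npy")[172:212,322:362].astype(float).mean(2); b=t["color"][172:212,322:362].astype(float).mean(2)
print("wheel diff mean",abs(a-b).mean())
def w(g): 
    g=g[22:36,14:32]; k=np.clip(60-g,0,None); yy,xx=np.mgrid[:g.shape[0],:g.shape[1]]; return (k*xx).sum()/k.sum(),(k*yy).sum()/k.sum()
print(w(a),w(b))
u=np.array([np.cos(np.radians(-79.1)),np.sin(np.radians(-79.1)),0])
c=np.array([.589,.1217,.171])
print("pred head tops side",proj(s,[c-.045*u,c+.045*u]),"10mm higher",proj(s,[c-.045*u+[0,0,.01]]))
print("pred head tops top",proj(t,[c-.045*u,c+.045*u]))
from station import ctrl
print(ctrl.get_obs()["t"])
E
```

```text
wheel diff mean 2.086875
(np.float64(7.82090909090909), np.float64(7.1854545454545455)) (np.float64(7.570822731128074), np.float64(7.4045801526717545))
pred head tops side [[313.31814778 207.98308703]
 [312.93113944 185.57384889]] 10mm higher [[313.30944719 204.51010202]]
pred head tops top [[274.30715619 199.98472839]
 [300.30520403 194.86513882]]
68.15
```

```bash
python3 -c "
from station import ctrl
print(ctrl.finish_job())"
```

```text
the job is handed in; nothing more can be done
None
```

The sample stage is built up, pinned and cranked, and the job is handed in at about 68 s of the 208 s allowed. No verdict came back.

- **Stack:** All three loose risers were on the bench. They are on the base riser with the chuck on top, round face up.
- **Pins:** Both went in with low force (about 7 to 12 N when bottomed). From the side camera, their head tops are within about 1 px of where they should be when fully home.
- **Crank:** Only after both pins were in did I turn the handwheel clockwise, ending on four turns by the tool position. I then released it and backed the arm away.
- **Left alone:** The tray, bottle, screwdriver, and the orange and turquoise look-alikes are where they were. The pin stand was knocked aside early on, so I measured the pins again before picking each one up.

**Final checks:** The crank handle is back at its starting place to about 1 mm, roughly 1° of wheel angle. The block's bolts show the turntable turned 89.6 to 89.9°, which agrees with 90° within camera accuracy.

**Disagreement:** The cameras and the arm differed by 1 to 3 mm in places, most near the handwheel. I corrected for that by comparing the gripper with the target in the images.

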